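# Slide the flat cover home over the sauce-dish compartment

## Robot

A 6-joint arm with a two-finger parallel gripper is mounted at the origin on the work surface. World frame = base frame: x ahead of the robot, y to its left, z up, the work surface at z = 0. Lengths are in m, angles in rad, forces in N, time in s.
With the tool pointing down it reaches from about 0.325 to 0.9 m from the base axis. Payload 3.5 kg.
Tool frame: the origin (TCP) lies midway between the tips of the shut fingers; the grasp point (between the pads) lies 19 mm behind it (arm.hold_point_z is the distance from the TCP to the grasp point, in m); x points along the fingers, y is the direction in which the jaws open and shut, and the axes are right-handed (so a half turn about x gives the same grasp; the last joint's range is limited). The gripper opens to 85 mm and grips with 20 to 120 N. Pads are 22 mm wide; open, the fingers measure 114 mm over their backs; the gripper's body (76 mm by 85 mm) begins 54 mm behind the grasp point. The pads swing forward as they close: fully open they stand 13 mm farther back than shut.
Start: joints at [-1.308, 0.276, -0.026, 1.268, 0, 1.467], TCP at [0.224, -0.584, 0.231] pointing down, gripper open.
Joint ranges: [-3.12, 3.12], [-0.85, 1.88], [-1.08, 1.24], [-1.95, 2.15], [-1.57, 1.53], [-3.14, 3.14]. Speed limits (rad/s): [2.57, 2.57, 3.14, 3.14, 3.14, 3.14].

## Interface

Orientations are given as a unit quaternion [w, x, y, z].
In Python, from cell import arm, eyes gives the robot as it stands.
- The arm moves only by the tool play_rows, never from a script. Its argument "steps" is a list of rows, each a list of 3 entries, a list of its own where there are three numbers: the shift along the tool's x, y, z in m, then the turn, a rotation vector about the tool's x, y, z in degrees, then the opening, from -1 (shut) to 1 (fully open). In form: [[[tx, ty, tz], [wx, wy, wz], fingers], ...]. A call has 1 to 8 rows; each row is the pose to reach, as a shift and turn from the pose commanded when the call began, along the tool's axes at that moment; what a row does not reach only later rows make up. A row lasts 1/12 s, in which the tool goes at most 41.7 mm and 7.16 degrees, less where a joint would pass 70% of its speed; a pose out of reach is approached as far as the arm can. A call with a gripper value outside its range is refused whole. The fingers move at their own pace and stop on an object; "newtons" is the grip in N (left out, the last holds). Time passes only in rows, so rows that repeat a pose let the fingers close. It gives the time, the measured TCP pose, the force and the opening at its end, in the units of the state.
- arm.sense(): the state, without advancing time (a new reading comes with each control period).
- eyes.grab_frame(name): name is "scene" or "top"; returns a dict with "img" (400x640x3 uint8, blue, green, red), "K" (3x3 intrinsics, pixels), "R" (3x3) and "t" (3): a world point X has camera coordinates R X + t. Camera axes: x right, y down, z forward; pixel columns grow to the right and rows downward; lengths in m; the calibration is good to about 2 mm. A picture is of the moment at which its call begins. There is no depth.
- arm.close_job(): hands the job in, once; it reports no verdict.
The state is a dict: "time": time; "joint_pos": joint angles; "dq": joint speeds; "joint_efforts": joint torques, N m; "ee_pos": TCP position; "tcp_rot": TCP orientation; "force": force on the tool from outside, world axes, zero at the start; "moment": the same for the moment, N m; "width": finger opening in m.
Only numpy, scipy, OpenCV 4.12 (cv2) and the standard library are available. Lean on these libraries where they do the work, as an engineer would, in place of code of your own. Each camera call takes 0.05 s, during which the arm holds its last target.

## Task

Close the compartment in the top of the stacked boxes, with the sauce dish left inside: press lightly down on the top face of the thin flat cover lying loose on the deck and drag it, squaring it up, under the two side lips until it is fully home against the end stop. Move the cover only by pressing on its top, not by pushing its edges, come down on it slowly and keep the press gentle because the thin plastic cracks, let go at the end, and leave the lunch tin, the jar and the dish where they are.

Things in the scene. Friction and masses are not known exactly. Their poses are not given: they have to be found in the camera images.
- stack: fixed stack of 3 smoky clear boxes, 240 (its x) x 460 (its y) x 140 mm high; origin: centre of underside, z up. Level deck at z=140 with a 6 mm rim. Its -y end, from y=-85 on, is an insert: 2 straight channels beside an opening (x +/-42, y -207..-101), inner side faces x=+/-52, and an end stop with its face at y=-215, 13 mm high. Yaw within 0.3 rad of the world's.
- cover: loose thin rigid off-white plastic sheet, 100 (its x) x 120 (its y) x 3 mm, about 55 g; origin: centre of underside. Starts flat on the deck on the +y side of the mouth, long side within 0.3 rad of the stack's y. Slides easily on the deck (friction about 0.2), fingers hold it better. Cracks above 20 N of finger load, knocks too: touch down at 5 mm/s; 5-10 N drags it. Two tips 50 mm apart turn it better.
- home (a point): stack frame (0,-155,140) mm, axes as the stack's: where, seen from above, the cover's origin lies when fully home against the end stop. The true floor here is up to 7 mm higher or lower than this point, as the insert is crooked. The cover slides there along the stack's -y, its long side along the stack's y.
- mouth (a point): on the deck at stack (0,-85,140) mm, axes as the stack's: front end of the insert. Lips overhang its channels in to x=+/-45, undersides 10, tops 13 mm above its floor. The insert sits crooked about this line: floor, lips and stop slope evenly up or down towards -y by an unknown 0 to 6 degrees: feel for it. At y -85..-55, walls 6 mm high flare from x=+/-52 to +/-66.
- tin: closed steel lunch tin, 109 x 72 x 44 mm, on the +y end of the deck; origin at the centre of its underside. Bystander.
- jar: small glass jar with twist cap, 46 mm diameter, 55 mm high, on the +y end of the deck; origin at the centre of its underside. Bystander.
- dish: white ceramic sauce dish, 66 mm across, 22 mm high, standing on the floor of the compartment (44 mm below the deck); origin at the centre of its underside. Stays where it is.
Mind the look-alikes: they are no part of the job. What is meant by the cover is not brown, red or turquoise, and is the larger of those in its own colour.

How it is judged:
On the way:
1. the cover's nose is under both lips: squared to the stack within 0.06 rad, centred within 5 mm, and at least 10 mm past the front ends of the lips, but not yet home (y of cover in the frame of stack between -0.148 and -0.035 m and x of cover in the frame of stack between -0.005 and 0.005 m and angle between the x axis of cover and the x axis of stack, either way round below 0.06 rad and z of cover in the frame of stack below 0.149 m), for 0.02 s.
At the end, for the whole second after the job is handed in: the cover lies in the channels under the lips, its origin within 4 mm of home and within 3 mm of touching the end stop, square within 0.045 rad and at rest; tin, jar and dish within 15 mm of where they were; nothing touched by the robot (y of cover in the frame of stack below -0.152 m and angle between the x axis of cover and the x axis of stack, either way round below 0.045 rad and z of cover in the frame of stack between 0.13 and 0.149 m and horizontal distance between cover and home below 0.004 m and linear speed of cover below 0.01 m/s and distance of each of tin, jar, dish from where it was at the start of the episode below 0.015 m).
It fails at once if the cover was loaded by the fingers with more than 20 N (contact force between the fingers and cover above 20 N).
It fails at once if the cover was pushed by its edge (touched with the grasp point more than 8 mm outside its outline) instead of pressed on its top (contact force between the fingers and cover above 0.5 N and (x of the grasp point in the frame of cover above 0.058 m or x of the grasp point in the frame of cover below -0.058 m or y of the grasp point in the frame of cover above 0.068 m or y of the grasp point in the frame of cover below -0.068 m)).
It fails at once if the stack was struck with more than 25 N by the robot (contact force between any of the fingers, the arm and stack above 25 N).
It fails at once if tin, jar or dish was shifted more than 15 mm or tipped (distance of any of tin, jar, dish from where it was at the start of the episode above 0.015 m or angle between any of jar, tin's own z axis and vertical above 0.3 rad).
It also fails if it takes over 72 s, if anything falls off the work surface, if the arm or the gripper's body presses on something with over 40 N, if the wrist force passes 120 N, or if a joint passes its speed limit or range.

## Working session

There is one attempt and no reset: what is moved stays moved. The work goes in short steps, Python scripts to look and compute and a tool call to move; the robot and the scene stay as the last step left them, time stands still between calls to the robot, and variables do not carry over. Pictures are saved under pics/ and viewed, and the job is handed in when it is done.

Besides the shell and the picture viewer there is one more tool, called in YAML: its name, and indented under it one key for each argument. play_rows: Moves the arm, as the interface text tells. Its arguments: {"type":"object","properties":{"steps":{"type":"array"},"newtons":{"type":"number"}},"required":["steps"]}

```bash
ls; mkdir -p pics; python3 - <<'E'
from cell import arm, eyes
import cv2
s=arm.sense(); print(s)
for n in ("scene","top"):
    f=eyes.grab_frame(n); cv2.imwrite(f"pics/{n}0.png",f["img"]); print(n,f["K"].tolist(),f["R"].tolist(),f["t"].tolist())
print(arm.hold_point_z)
E
```

```text
pics
{'time': 0.0, 'joint_pos': array([-1.30838882e+00,  2.77155299e-01, -2.78769969e-02,  1.26794154e+00,
        7.69112423e-06,  1.46740090e+00]), 'dq': array([-0.00089169, -0.00012898, -0.00067537,  0.00014471,  0.00097356,
        0.00026522]), 'joint_efforts': array([-7.16828054e-04, -4.45508516e+01,  2.95201761e+01,  1.62748358e-02,
       -3.17001723e-04,  1.10627531e-05]), 'ee_pos': array([ 0.22336151, -0.58292015,  0.23014763]), 'tcp_rot': array([-0.12784326, -0.69525347, -0.12937856,  0.69537034]), 'force': array([ 0.16985899, -0.87344656, -0.30745152]), 'moment': array([-0.02020004, -0.02769267,  0.00286619]), 'width': 0.08509175164210064}
scene [[501.87623400265153, 0.0, 321.20613054286156], [0.0, 501.87623400265153, 208.85495434462894], [0.0, 0.0, 1.0]] [[0.39294530236293207, 0.9195563450039055, 0.0031808354189772434], [0.6526606623780896, -0.2764552081284316, -0.7054123458537276], [-0.6477870399561091, 0.2792644736835035, -0.708790028572058]] [-0.30604930023904464, -0.2163983121707387, 1.4074973332632161]
top [[511.32682430327384, 0.0, 316.29652419651495], [0.0, 511.32682430327384, 198.42901551069014], [0.0, 0.0, 1.0]] [[-0.0025732780204141678, -0.9998388976942438, 0.017763921239109044], [-0.9986141749326999, 0.0016355433918572354, -0.05260280050811262], [0.05256527241166543, -0.017874665182122104, -0.9984575045944191]] [0.09390144003701138, 0.5140941221465346, 1.0654564448997057]
0.0187
```

View pics/top0.png

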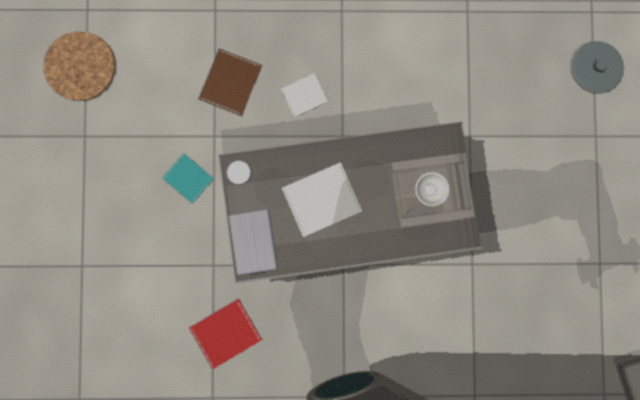

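View pics/scene0.png

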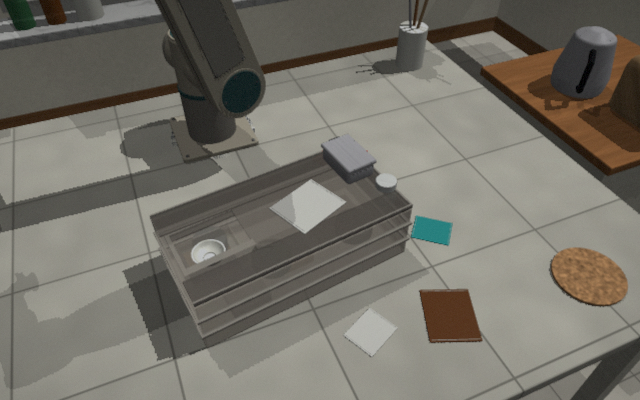

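```bash
python3 - <<'E'
import cv2
i=cv2.imread("pics/top0.png")[110:290,205:500]
cv2.imwrite("pics/top0z.png",cv2.resize(i,None,fx=2.7,fy=2.7,interpolation=cv2.INTER_CUBIC))
i=cv2.imread("pics/scene0.png")[130:360,145:420]
cv2.imwrite("pics/scene0z.png",cv2.resize(i,None,fx=2.6,fy=2.6,interpolation=cv2.INTER_CUBIC))
E
```

```text
(no output)
```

View pics/top0z.png

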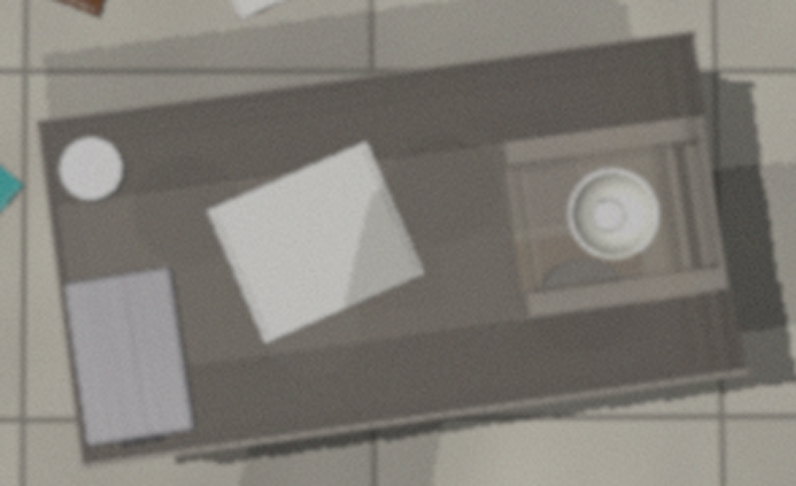

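View pics/scene0z.png

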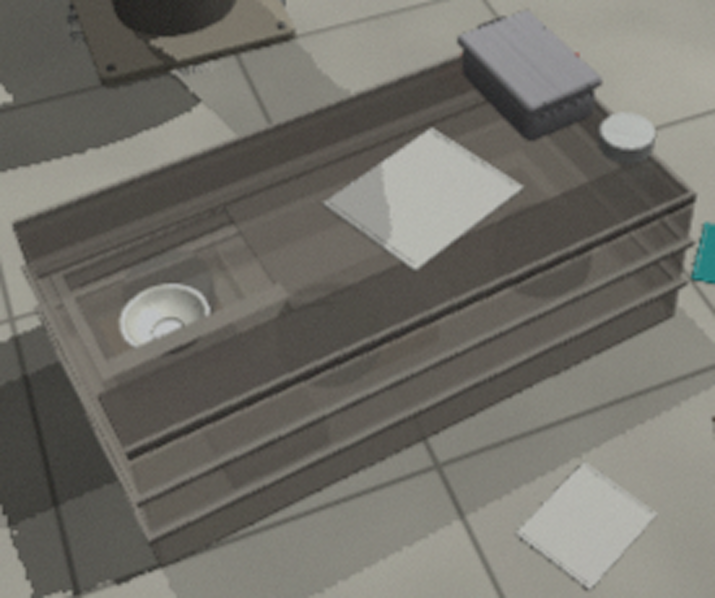

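```bash
cat > h.py <<'E'
import numpy as np, cv2
C={'top':(np.array([[511.32682430327384,0,316.29652419651495],[0,511.32682430327384,198.42901551069014],[0,0,1]]),
np.array([[-0.0025732780204141678,-0.9998388976942438,0.017763921239109044],[-0.9986141749326999,0.0016355433918572354,-0.05260280050811262],[0.05256527241166543,-0.017874665182122104,-0.9984575045944191]]),np.array([0.09390144003701138,0.5140941221465346,1.0654564448997057])),
'scene':(np.array([[501.87623400265153,0,321.20613054286156],[0,501.87623400265153,208.85495434462894],[0,0,1]]),np.array([[0.39294530236293207,0.9195563450039055,0.0031808354189772434],[0.6526606623780896,-0.2764552081284316,-0.7054123458537276],[-0.6477870399561091,0.2792644736835035,-0.708790028572058]]),np.array([-0.30604930023904464,-0.2163983121707387,1.4074973332632161]))}
def ray(c,p,z):
    K,R,t=C[c]; d=R.T@np.linalg.inv(K)@np.array([p[0],p[1],1.]); o=-R.T@t
    return o+d*(z-o[2])/d[2]
def proj(c,X):
    K,R,t=C[c]; q=K@(R@np.asarray(X)+t); return q[:2]/q[2]
def tri(pt,ps):
    P=[C[c][0]@np.c_[C[c][1],C[c][2]] for c in('top','scene')]
    X=cv2.triangulatePoints(P[0],P[1],np.array(pt,float).reshape(2,1),np.array(ps,float).reshape(2,1)); return (X[:3]/X[3]).ravel()
zt=lambda p:np.array(p)/2.7+[205,110]-0.31*0
zs=lambda p:np.array(p)/2.6+[145,130]
def cover(img,c,z):
    hsv=cv2.cvtColor(img,cv2.COLOR_BGR2HSV)
    return hsv
E
python3 - <<'E'
from h import *
np.set_printoptions(precision=4,suppress=True)
Q=[(40,121),(693,33),(747,372),(84,462)]
W=np.array([ray('top',zt(q),.146) for q in Q]); print(W)
for i in range(4): d=W[(i+1)%4]-W[i]; print(np.linalg.norm(d),np.degrees(np.arctan2(d[1],d[0])))
S=[(692,196),(130,455),(17,222)]
print([ray('scene',zs(s),.146) for s in S])
K=[(207,211),(367,141),(425,272),(266,343)]
V=np.array([ray('top',zt(q),.143) for q in K]);print(V,V.mean(0))
for i in range(4): d=V[(i+1)%4]-V[i]; print(np.linalg.norm(d),np.degrees(np.arctan2(d[1],d[0])))
V=np.array([ray('scene',zs(q),.143) for q in [(323,202),(433,127),(522,187),(416,268)]]);print(V,V.mean(0))
E
```

```text
[[ 0.5883  0.2735  0.146 ]
 [ 0.6497 -0.1773  0.146 ]
 [ 0.4154 -0.2103  0.146 ]
 [ 0.3563  0.2421  0.146 ]]
0.45490263510983214 -82.25430354963427
0.23655643040990024 -171.97035492065186
0.4562727528608796 97.449155881566
0.23419212494625188 7.698802351250315
[array([0.5942, 0.2724, 0.146 ]), array([ 0.6582, -0.1755,  0.146 ]), array([ 0.4216, -0.2057,  0.146 ])]
[[0.5266 0.1593 0.143 ]
 [0.5749 0.0491 0.143 ]
 [0.4844 0.0097 0.143 ]
 [0.4361 0.1189 0.143 ]] [0.5055 0.0843 0.143 ]
0.120270666896688 -66.34937839522385
0.09863908739813498 -156.45457731171763
0.11941072321310053 113.85941997548463
0.09907641003505781 24.04365320487322
[[0.4877 0.012  0.143 ]
 [0.4411 0.1218 0.143 ]
 [0.532  0.1585 0.143 ]
 [0.5781 0.0521 0.143 ]] [0.5097 0.0861 0.143 ]
```

```bash
python3 - <<'E'
import cv2,numpy as np
def z(n,x0,y0,x1,y1,f):
    i=cv2.imread(f"pics/{n}0.png")[y0:y1,x0:x1]
    i=cv2.convertScaleAbs(i,alpha=1.8,beta=-50)
    i=cv2.resize(i,None,fx=f,fy=f,interpolation=cv2.INTER_CUBIC)
    cv2.imwrite(f"pics/{n}0i.png",i); print(i.shape)
z("top",380,140,490,240,5.5)
z("scene",145,195,265,285,6)
E
```

```text
(550, 605, 3)
(540, 720, 3)
```

View pics/top0i.png

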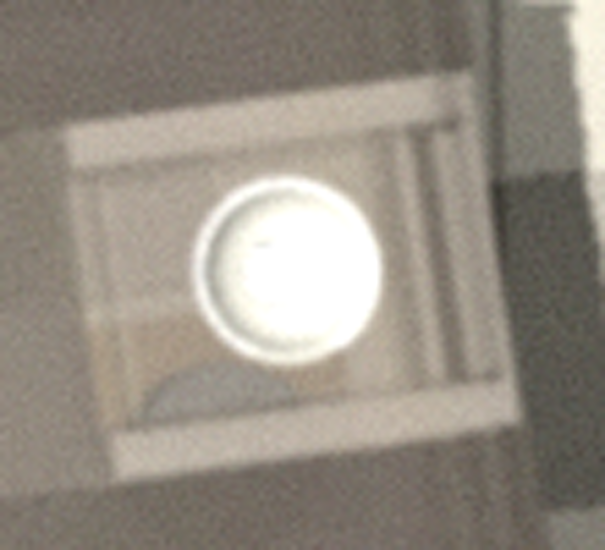

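View pics/scene0i.png

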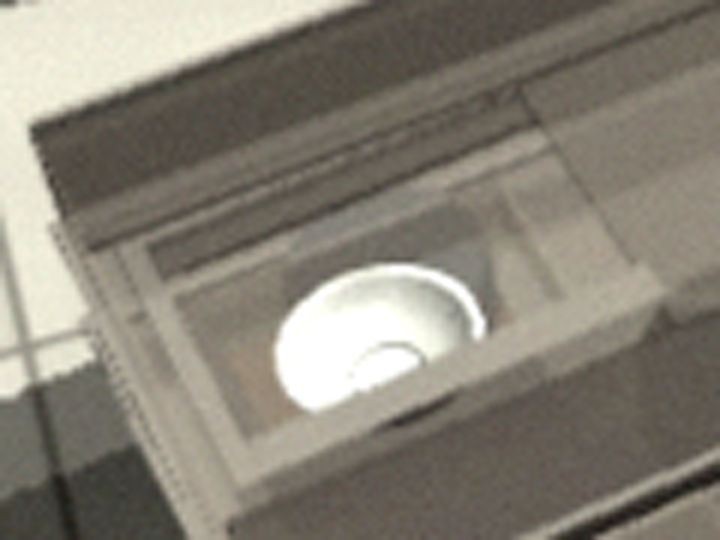

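```bash
python3 - <<'E'
from h import *
np.set_printoptions(precision=4,suppress=True)
T=lambda p:(np.array(p)+.5)/5.5-.5+[380,140]
S=lambda p:(np.array(p)+.5)/6-.5+[145,195]
th=np.radians(7.7);R=np.array([[np.cos(th),np.sin(th)],[-np.sin(th),np.cos(th)]])
c=np.array([.5024,.032])
for n,a,b in [("front out",(65,128),(662,288)),("front in",(76,167),(643,265)),("rear out",(470,75),(232,492))]:
    X=tri(T(a),S(b)); print(n,X,R@(X[:2]-c)+0)
# rim corners
zt2=lambda p:(np.array(p)+.5)/2.7-.5+[205,110]; zs2=lambda p:(np.array(p)+.5)/2.6-.5+[145,130]
for a,b in [((40,121),(692,196)),((693,33),(130,455)),((747,372),(17,222)),((207,211),(433,127)),((367,141),(522,187)),((425,272),(416,268)),((266,343),(323,202))]:
    pass
for a,b in [((40,121),(692,196)),((693,33),(130,455)),((747,372),(17,222)),((207,211),(522,187)),((367,141),(416,268)),((425,272),(323,202)),((266,343),(433,127))]:
    X=tri(zt2(a),zs2(b)); print(X,R@(X[:2]-c))
# lips in top view
for q in [(65,128),(76,167),(470,75),(460,120),(112,437),(120,480),(520,422),(505,380)]:
    print(q,[ (R@(ray('top',T(q),z)[:2]-c)).round(4).tolist() for z in(.14,.153,.165)])
E
```

```text
front out [ 0.5724 -0.0437  0.1526] [ 0.0592 -0.0844]
front in [ 0.5596 -0.0467  0.1513] [ 0.0462 -0.0857]
rear out [ 0.5916 -0.1818  0.1455] [ 0.0598 -0.2238]
[0.5896 0.2749 0.1417] [0.1189 0.229 ]
[ 0.652  -0.1773  0.1396] [ 0.1202 -0.2274]
[ 0.4165 -0.2083  0.1436] [-0.1173 -0.2267]
[0.5275 0.1601 0.1392] [0.042  0.1236]
[0.576  0.0508 0.1422] [0.0755 0.0088]
[0.4854 0.0111 0.1421] [-0.0197 -0.0184]
[0.4372 0.1209 0.141 ] [-0.0527  0.0968]
(65, 128) [[0.0605, -0.0865], [0.0593, -0.0842], [0.0581, -0.082]]
(76, 167) [[0.0469, -0.0883], [0.0458, -0.0859], [0.0447, -0.0837]]
(470, 75) [[0.0599, -0.2265], [0.0586, -0.2223], [0.0574, -0.2183]]
(460, 120) [[0.0451, -0.2208], [0.044, -0.2166], [0.043, -0.2127]]
(112, 437) [[-0.0456, -0.0872], [-0.0454, -0.0848], [-0.0453, -0.0826]]
(120, 480) [[-0.0603, -0.0877], [-0.0599, -0.0854], [-0.0596, -0.0832]]
(520, 422) [[-0.0595, -0.2255], [-0.0591, -0.2212], [-0.0588, -0.2173]]
(505, 380) [[-0.0447, -0.2226], [-0.0445, -0.2183], [-0.0444, -0.2144]]
```

```bash
cat >> h.py <<'E'
from scipy.spatial.transform import Rotation as Ro
th=np.radians(7.7); SC=np.array([.5024,.032])
RS=np.array([[np.cos(th),np.sin(th)],[-np.sin(th),np.cos(th)]])
def st(brief=True):
    from cell import arm
    s=arm.sense(); q=s['tcp_rot']; R=Ro.from_quat([q[1],q[2],q[3],q[0]]).as_matrix()
    return s,R
def rep(tgt=None,yaw=None):
    s,R=st(); p=s['ee_pos']; y=R[:,1]
    print('t',round(s['time'],2),'p',p.round(4),'F',s['force'].round(2),'w',round(s['width'],4),'jawyaw',round(np.degrees(np.arctan2(y[1],y[0])),2),'stack',(RS@(p[:2]-SC)).round(4))
    print('toolz yaw',round(np.degrees(np.arctan2(R[1,2],R[0,2])),2),'x',R[:,0].round(4))
    if tgt is not None: print('shift tool',(R.T@(np.array(tgt)-p)).round(4))
E
python3 -c "
from h import *
rep([.5055,.0843,.165])"
```

```text
t 0.1 p [ 0.2234 -0.583   0.2303] F [ 0.38 -0.3  -0.11] w 0.0855 jawyaw -69.04 stack [-0.3589 -0.572 ]
toolz yaw -159.04 x [-5.0e-04  1.9e-03 -1.0e+00]
shift tool [ 0.0664 -0.5221 -0.5021]
```

play_rows:
  steps:
    - [[0.01,-0.522,-0.502],[-92.8,0,0],0.15]
    - [[0.01,-0.522,-0.502],[-92.8,0,0],0.15]
    - [[0.01,-0.522,-0.502],[-92.8,0,0],0.15]
    - [[0.01,-0.522,-0.502],[-92.8,0,0],0.15]
    - [[0.01,-0.522,-0.502],[-92.8,0,0],0.15]
    - [[0.01,-0.522,-0.502],[-92.8,0,0],0.15]
    - [[0.01,-0.522,-0.502],[-92.8,0,0],0.15]
    - [[0.01,-0.522,-0.502],[-92.8,0,0],0.15]
  newtons: 40

```text
time: 0.77
ee_pos: [0.3534, -0.2745, 0.2263]
tcp_rot: [0.448, 0.547, 0.448, -0.547]
force: [0.3, 0.2, 0.2]
width: 0.0488
```

```bash
python3 -c "
from h import *
rep([.5055,.0843,.2])"
```

```text
t 0.77 p [ 0.3534 -0.2745  0.2263] F [0.33 0.16 0.18] w 0.0488 jawyaw -11.43 stack [-0.1888 -0.2838]
toolz yaw -101.43 x [-2.e-04  5.e-04 -1.e+00]
shift tool [ 0.0264  0.078  -0.3818]
```

Remaining turn −35.2°.

play_rows:
  steps:
    - [[0.026,0.078,-0.382],[-35.2,0,0],0.15]
    - [[0.026,0.078,-0.382],[-35.2,0,0],0.15]
    - [[0.026,0.078,-0.382],[-35.2,0,0],0.15]
    - [[0.026,0.078,-0.382],[-35.2,0,0],0.15]
    - [[0.026,0.078,-0.382],[-35.2,0,0],0.15]
    - [[0.026,0.078,-0.382],[-35.2,0,0],0.15]
    - [[0.026,0.078,-0.382],[-35.2,0,0],0.15]
    - [[0.026,0.078,-0.382],[-35.2,0,0],0.15]

```text
time: 1.43
ee_pos: [0.4848, 0.031, 0.2042]
tcp_rot: [0.591, 0.388, 0.591, -0.388]
force: [-0.3, -1.0, -0.4]
width: 0.0497
```

```bash
python3 -c "
from h import *
rep([.5055,.0843,.16])"
```

```text
t 1.43 p [0.4848 0.031  0.2042] F [-0.32 -1.04 -0.39] w 0.0497 jawyaw 23.47 stack [-0.0175  0.0014]
toolz yaw -66.53 x [-3.e-04 -2.e-04 -1.e+00]
shift tool [ 0.0442  0.0402 -0.0406]
```

play_rows:
  steps:
    - [[0.01,0.02,-0.02],[-0.3,0,0],0.15]
    - [[0.02,0.04,-0.04],[-0.3,0,0],0.15]
    - [[0.03,0.04,-0.04],[-0.3,0,0],0.15]
    - [[0.038,0.04,-0.04],[-0.3,0,0],0.15]
    - [[0.042,0.04,-0.04],[-0.3,0,0],0.15]
    - [[0.044,0.04,-0.04],[-0.3,0,0],0.15]
    - [[0.046,0.04,-0.04],[-0.3,0,0],0.15]
    - [[0.046,0.04,-0.04],[-0.3,0,0],0.15]

```text
time: 2.1
ee_pos: [0.5053, 0.0804, 0.1585]
tcp_rot: [0.592, 0.387, 0.592, -0.387]
force: [0.8, -0.2, 0.6]
width: 0.0489
```

```bash
python3 -c "
from h import *
rep([.5055,.0843,.14])
from cell import eyes
i=eyes.grab_frame('top')['img'];cv2.imwrite('pics/t1.png',cv2.resize(i[110:290,205:500],None,fx=2.7,fy=2.7))
i=eyes.grab_frame('scene')['img'];cv2.imwrite('pics/s1.png',cv2.resize(i[130:300,145:420],None,fx=2.8,fy=2.8))
"
```

```text
t 2.1 p [0.5053 0.0804 0.1585] F [ 0.79 -0.17  0.56] w 0.0489 jawyaw 23.65 stack [0.0094 0.0476]
toolz yaw -66.35 x [-2.e-04 -1.e-04 -1.e+00]
shift tool [ 0.0185  0.0017 -0.0035]
```

View pics/t1.png

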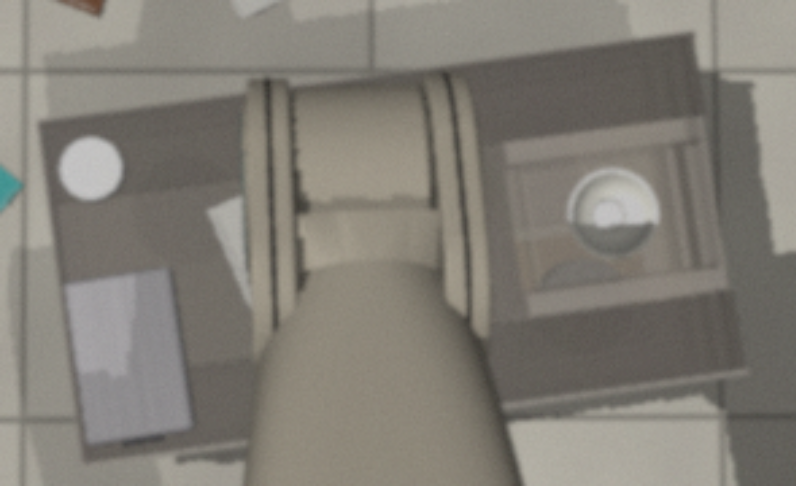

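View pics/s1.png

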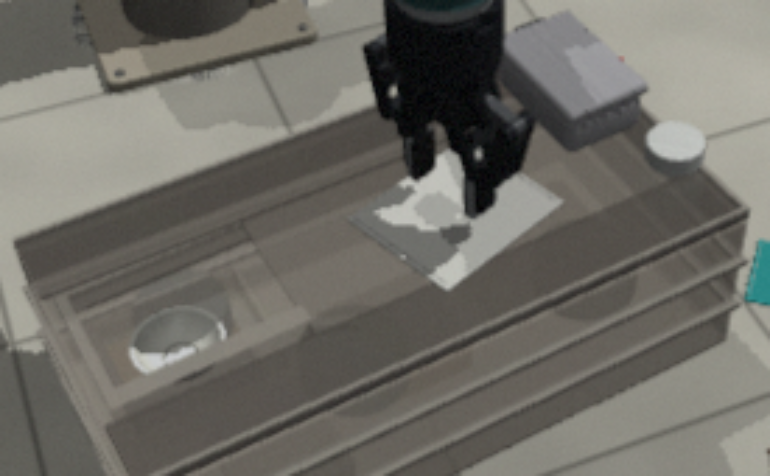

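play_rows:
  steps:
    - [[0.002,0.001,-0.003],[0,0,0],0.15]
    - [[0.004,0.001,-0.003],[0,0,0],0.15]
    - [[0.006,0.001,-0.003],[0,0,0],0.15]
    - [[0.008,0.001,-0.003],[0,0,0],0.15]
    - [[0.0095,0.001,-0.003],[0,0,0],0.15]
    - [[0.011,0.001,-0.003],[0,0,0],0.15]
    - [[0.0115,0.001,-0.003],[0,0,0],0.15]
    - [[0.012,0.001,-0.003],[0,0,0],0.15]

```text
time: 2.87
ee_pos: [0.5053, 0.0846, 0.1464]
tcp_rot: [0.592, 0.386, 0.592, -0.386]
force: [-0.6, -0.8, -0.5]
width: 0.049
```

play_rows:
  steps:
    - [[0.0004,0,0],[0,0,0],0.15]
    - [[0.0008,0,0],[0,0,0],0.15]
    - [[0.0012,0,0],[0,0,0],0.15]
    - [[0.0016,0,0],[0,0,0],0.15]
    - [[0.002,0,0],[0,0,0],0.15]
    - [[0.0024,0,0],[0,0,0],0.15]
    - [[0.0028,0,0],[0,0,0],0.15]
    - [[0.0032,0,0],[0,0,0],0.15]

```text
time: 3.53
ee_pos: [0.5053, 0.0846, 0.1433]
tcp_rot: [0.592, 0.386, 0.592, -0.386]
force: [-0.0, -0.7, -0.4]
width: 0.0491
```

```bash
python3 -c "
from h import *
rep([.5055,.0843,.14])"
```

```text
t 3.53 p [0.5053 0.0846 0.1433] F [-0.04 -0.74 -0.43] w 0.0491 jawyaw 23.75 stack [0.0099 0.0517]
toolz yaw -66.25 x [-0. -0. -1.]
shift tool [0.0033 0.0001 0.0003]
```

play_rows:
  steps:
    - [[0.0004,0,0],[0,0,0],0.15]
    - [[0.0008,0,0],[0,0,0],0.15]
    - [[0.0012,0,0],[0,0,0],0.15]
    - [[0.0016,0,0],[0,0,0],0.15]

```text
time: 3.87
ee_pos: [0.5053, 0.0846, 0.1417]
tcp_rot: [0.592, 0.386, 0.592, -0.386]
force: [-0.1, 0.0, 0.8]
width: 0.049
```

play_rows:
  steps:
    - [[0.0004,0,0],[0,0,0],0.15]
    - [[0.0008,0,0],[0,0,0],0.15]
    - [[0.0012,0,0],[0,0,0],0.15]

```text
time: 4.12
ee_pos: [0.5054, 0.0846, 0.1405]
tcp_rot: [0.592, 0.386, 0.592, -0.386]
force: [-0.2, 0.4, -1.2]
width: 0.0492
```

play_rows:
  steps:
    - [[0.0003,0,0],[0,0,0],0.15]
    - [[0.0006,0,0],[0,0,0],0.15]

```text
time: 4.28
ee_pos: [0.5054, 0.0846, 0.1401]
tcp_rot: [0.592, 0.386, 0.592, -0.386]
force: [-1.4, 0.8, 2.7]
width: 0.0492
```

play_rows:
  steps:
    - [[0.0002,0,0],[0,0,0],0.15]
    - [[0.0004,0,0],[0,0,0],0.15]

```text
time: 4.45
ee_pos: [0.5056, 0.0846, 0.1401]
tcp_rot: [0.592, 0.386, 0.592, -0.386]
force: [-1.9, -0.3, 5.2]
width: 0.0491
```

play_rows:
  steps:
    - [[0,0,0],[0,0,0],0.15]

```text
time: 4.53
ee_pos: [0.5056, 0.0846, 0.1401]
tcp_rot: [0.592, 0.386, 0.592, -0.386]
force: [-0.9, -0.3, 4.7]
width: 0.0493
```

play_rows:
  steps:
    - [[0.0003,-0.001,0],[1,0,0],0.15]
    - [[0.0003,-0.002,-0.001],[3,0,0],0.15]
    - [[0.0003,-0.004,-0.001],[5.5,0,0],0.15]
    - [[0.0003,-0.006,-0.002],[8,0,0],0.15]
    - [[0.0003,-0.008,-0.002],[11,0,0],0.15]
    - [[0.0003,-0.009,-0.003],[13.5,0,0],0.15]
    - [[0.0003,-0.0096,-0.0028],[15.5,0,0],0.15]
    - [[0.0003,-0.0096,-0.0028],[16,0,0],0.15]

```text
time: 5.2
ee_pos: [0.4968, 0.083, 0.1402]
tcp_rot: [0.533, 0.466, 0.531, -0.465]
force: [0.8, -1.1, 5.2]
width: 0.0491
```

```bash
cat >> h.py <<'E'
def look(tag):
    from cell import eyes
    i=eyes.grab_frame('scene')['img']; cv2.imwrite(f'pics/{tag}r.png',i)
    z=cv2.resize(i[150:290,145:345],None,fx=4,fy=4,interpolation=cv2.INTER_CUBIC); cv2.imwrite(f'pics/{tag}.png',z)
ls=lambda p:(np.array(p)+.5)/4-.5+[145,150]
E
python3 -c "
from h import *
look('s2');rep()"
```

```text
t 5.25 p [0.4967 0.083  0.1402] F [ 0.61 -0.48  5.54] w 0.049 jawyaw 7.73 stack [0.0012 0.0513]
toolz yaw -82.27 x [ 2.8e-03 -6.0e-04 -1.0e+00]
```

View pics/s2.png

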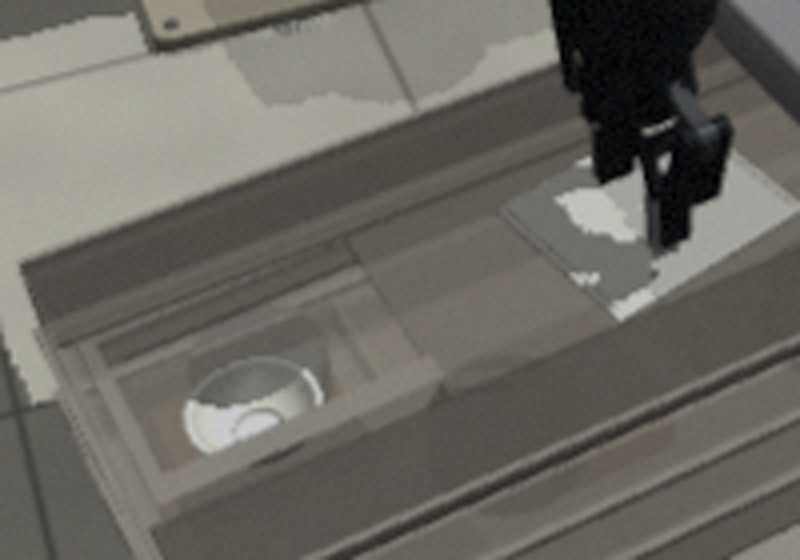

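```bash
python3 - <<'E'
from h import *
P=[ray('scene',ls(p),.143) for p in [(500,208),(620,318),(800,208)]]
d=P[1]-P[0]; e=P[2]-P[1]
print(np.round(P,4),np.linalg.norm(d),np.degrees(np.arctan2(d[1],d[0])),np.linalg.norm(e),np.degrees(np.arctan2(e[1],e[0]))-90)
# scene stack centre: from rim corners
for p,r in [((692,196),(.12,.23)),((130,455),(.12,-.23)),((17,222),(-.12,-.23))]:
    w=ray('scene',(np.array(p)+.5)/2.6-.5+[145,130],.146); print('ctr',w[:2]-RS.T@np.array(r))
mid=(P[0]+P[2])/2; print('mid',mid)
E
```

```text
[[0.4717 0.0184 0.143 ]
 [0.5648 0.0464 0.143 ]
 [0.5303 0.1568 0.143 ]] 0.09720975161585578 16.77552673166354 0.11562090659259783 17.33671529633503
ctr [0.50509618 0.02824246]
ctr [0.50769026 0.03597002]
ctr [0.50865288 0.03787238]
mid [0.50100796 0.08756897 0.143     ]
```

```bash
python3 - <<'E'
from h import *
s,R=st(); print(s['moment'],s['force'],R.round(4)); print('tool frame moment',R.T@s['moment'],'F',R.T@s['force'])
E
```

```text
[-0.20448067  0.04317467  0.04801105] [ 0.61124521 -0.47742355  5.5416735 ] [[ 2.800e-03  9.909e-01  1.345e-01]
 [-6.000e-04  1.345e-01 -9.909e-01]
 [-1.000e+00  2.700e-03  1.000e-03]]
tool frame moment [-0.04861615 -0.19668596 -0.07023219] F [-5.53962113  0.55654113  0.5608555 ]
```

play_rows:
  steps:
    - [[0,0,0],[0,0,-0.15],0.15]
    - [[0,0,0],[0,0,-0.3],0.15]
    - [[0,0,0],[0,0,-0.3],0.15]
    - [[0,0,0],[0,0,-0.3],0.15]

```text
time: 5.58
ee_pos: [0.4967, 0.0831, 0.1402]
tcp_rot: [0.532, 0.464, 0.533, -0.466]
force: [-0.4, -0.3, 6.5]
width: 0.0491
```

```bash
cat >> h.py <<'E'
def mom():
    s,R=st(); print('tilt',R[2].round(4),'toolM',(R.T@s['moment']).round(3),'toolF',(R.T@s['force']).round(2))
E
python3 -c "
from h import *
mom()"
```

```text
tilt [-1.0e+00 -2.7e-03  8.0e-04] toolM [ 0.065 -0.23   0.111] toolF [-6.47 -0.46  0.28]
```

play_rows:
  steps:
    - [[0,0,0],[0,0,-0.15],0.15]
    - [[0,0,0],[0,0,-0.3],0.15]
    - [[0,0,0],[0,0,-0.3],0.15]
    - [[0,0,0],[0,0,-0.3],0.15]

```text
time: 5.92
ee_pos: [0.4967, 0.0831, 0.1403]
tcp_rot: [0.531, 0.463, 0.534, -0.467]
force: [-0.4, -1.5, 6.0]
width: 0.0492
```

```bash
python3 -c "
from h import *
mom()"
```

```text
tilt [-1.0e+00 -7.8e-03  8.0e-04] toolM [ 0.043 -0.213  0.008] toolF [-6.03 -0.64  1.41]
```

play_rows:
  steps:
    - [[0.0002,0,0],[0,0,0.2],0.15]
    - [[0.0002,0,0],[0,0,0.42],0.15]
    - [[0.0002,0,0],[0,0,0.42],0.15]

```text
time: 6.17
ee_pos: [0.4967, 0.0831, 0.1401]
tcp_rot: [0.533, 0.465, 0.533, -0.465]
force: [-0.2, -0.6, 6.8]
width: 0.0488
```

```bash
python3 -c "
from h import *
mom()"
```

```text
tilt [-1.e+00 -2.e-04  8.e-04] toolM [ 0.008 -0.141 -0.016] toolF [-6.81 -0.29  0.52]
```

play_rows:
  steps:
    - [[0,0,0],[1,0,0],0.15]
    - [[0,0,0],[2,0,0],0.15]
    - [[0,0,0],[3.5,0,0],0.15]
    - [[0,0,0],[5,0,0],0.15]
    - [[0,0,0],[6,0,0],0.15]
    - [[0,0,0],[7,0,0],0.15]
    - [[0,0,0],[7,0,0],0.15]

```text
time: 6.75
ee_pos: [0.4967, 0.0834, 0.1401]
tcp_rot: [0.503, 0.497, 0.503, -0.497]
force: [-0.1, -0.2, 6.5]
width: 0.0488
```

```bash
python3 -c "
from h import *
mom();rep();look('s3')"
```

```text
tilt [-1.e+00 -3.e-04  0.e+00] toolM [ 0.047 -0.018  0.043] toolF [-6.55 -0.07  0.21]
t 6.75 p [0.4967 0.0834 0.1401] F [-0.07 -0.21  6.55] w 0.0488 jawyaw 0.75 stack [0.0013 0.0517]
toolz yaw -89.25 x [-3.e-04 -0.e+00 -1.e+00]
```

View pics/s3.png

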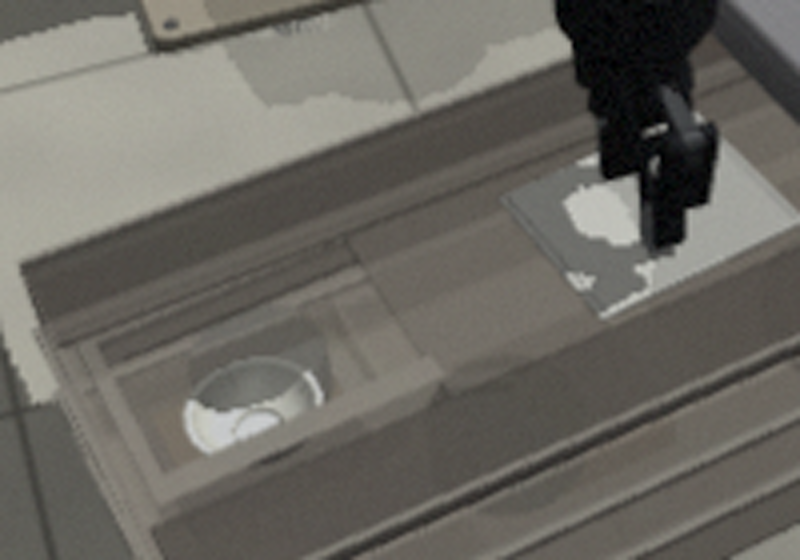

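```bash
python3 - <<'E'
from h import *
i=cv2.imread('pics/s3r.png'); z=cv2.resize(i[170:260,255:365],None,fx=7,fy=7,interpolation=cv2.INTER_CUBIC);cv2.imwrite('pics/s3z.png',z)
P=[ray('scene',ls(p),.143) for p in [(501,198),(603,319),(800,221)]]
d=P[1]-P[0]; e=P[2]-P[1]
print(np.round(P,4),np.linalg.norm(d),np.degrees(np.arctan2(d[1],d[0])),np.linalg.norm(e),np.degrees(np.arctan2(e[1],e[0]))-90)
E
```

```text
[[0.4651 0.0212 0.143 ]
 [0.5622 0.0388 0.143 ]
 [0.5387 0.1529 0.143 ]] 0.09873662901156709 10.256387671554291 0.1165026921352395 11.637905467206465
```

View pics/s3z.png

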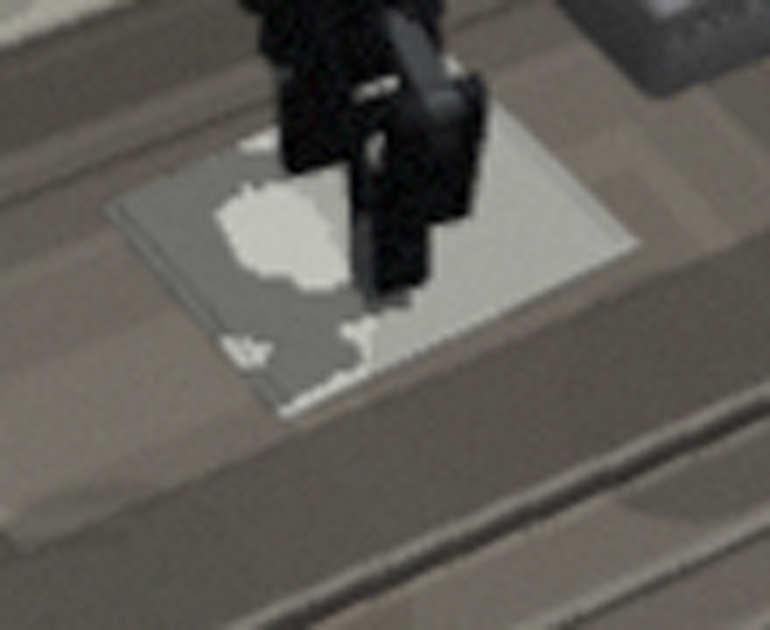

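```bash
cat >> h.py <<'E'
def cov(P,z=.143):
    "P: left, bottom, right corners raw px in scene: (-x,-y),(+x,-y),(+x,+y)"
    P=np.array([ray('scene',p,z)[:2]-[.0042,.0018] for p in P]); S=np.array([RS@(p-SC) for p in P])
    d=S[1]-S[0]; e=S[2]-S[1]
    yx=np.degrees(np.arctan2(d[1],d[0])); yy=np.degrees(np.arctan2(e[1],e[0]))-90
    print('stack-frame corners',S.round(4).tolist(),'len',np.linalg.norm(d).round(4),np.linalg.norm(e).round(4),'yaw',yx.round(2),yy.round(2),'ctr',((S[0]+S[2])/2).round(4), 'world ctr',((P[0]+P[2])/2).round(4))
E
python3 -c "
from h import *
f=lambda p:(np.array(p)+.5)/7-.5+[255,170]
cov([f(p) for p in [(108,205),(285,415),(638,240)]])"
```

```text
stack-frame corners [[-0.0434, -0.0064], [0.0545, -0.002], [0.0465, 0.1171]] len 0.098 0.1194 yaw 2.53 3.87 ctr [0.0015 0.0554] world ctr [0.4965 0.0871]
```

play_rows:
  steps:
    - [[0.0001,0,0],[1,0,0],0.15]
    - [[0.0001,-0.001,0],[2.2,0,0],0.15]
    - [[0.0001,-0.001,0.003],[3.3,0,0],0.15]
    - [[0.0001,0,0.008],[3.3,0,0],0.15]
    - [[0.0001,0.0005,0.014],[3.3,0,0],0.15]
    - [[0.0001,0.001,0.02],[3.3,0,0],0.15]
    - [[0.0001,0.0018,0.026],[3.3,0,0],0.15]
    - [[0.0001,0.0022,0.03],[3.3,0,0],0.15]

```text
time: 7.47
ee_pos: [0.4994, 0.0536, 0.1401]
tcp_rot: [0.489, 0.511, 0.489, -0.511]
force: [-0.2, 2.0, 6.8]
width: 0.0486
```

```bash
cat >> h.py <<'E'
def lk2(tag,x0=185,y0=170):
    from cell import eyes
    i=eyes.grab_frame('scene')['img']; cv2.imwrite(f'pics/{tag}r.png',i)
    z=cv2.resize(i[y0:y0+95,x0:x0+130],None,fx=6,fy=6,interpolation=cv2.INTER_CUBIC); cv2.imwrite(f'pics/{tag}.png',z)
def l2(x0=185,y0=170): return lambda p:(np.array(p)+.5)/6-.5+[x0,y0]
E
python3 -c "
from h import *
mom();rep();lk2('s4',230)"
```

```text
tilt [-1.0e+00 -2.0e-04 -1.2e-03] toolM [-0.003  0.378 -0.031] toolF [-6.77 -0.3  -1.95]
t 7.47 p [0.4994 0.0536 0.1401] F [-0.21  1.95  6.77] w 0.0486 jawyaw -2.5 stack [-0.      0.0218]
toolz yaw -92.5 x [-1.0e-04  1.2e-03 -1.0e+00]
```

View pics/s4.png

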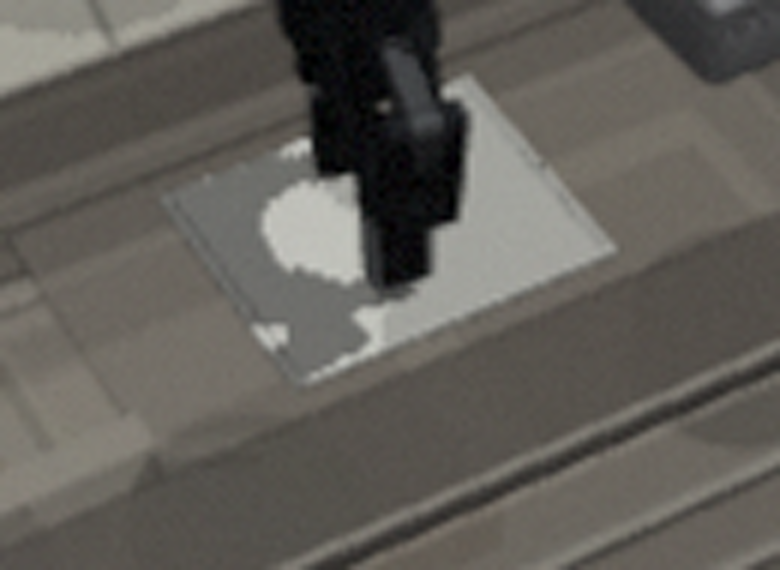

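```bash
python3 -c "
from h import *
f=l2(230)
cov([f(p) for p in [(163,198),(302,385),(616,247)]])
cov([f(p) for p in [(163,198),(302,385),(616,247)]],.140)
P=[RS@(ray('scene',f(p),.143)[:2]-[.0042,.0018]-SC) for p in [(472,75)]];print(P)
# mouth line in scene
print([RS@(ray('scene',f(p),.140)[:2]-[.0042,.0018]-SC) for p in [(8,232),(125,415)]])
"
```

```text
stack-frame corners [[-0.0473, -0.034], [0.0507, -0.0329], [0.0492, 0.0838]] len 0.0981 0.1168 yaw 0.62 0.75 ctr [0.0009 0.0249] world ctr [0.5    0.0568]
stack-frame corners [[-0.0502, -0.0329], [0.0483, -0.0318], [0.0467, 0.0854]] len 0.0985 0.1173 yaw 0.62 0.75 ctr [-0.0018  0.0263] world ctr [0.4971 0.0578]
[array([-0.0478565 ,  0.08495596])]
[array([-0.0618146 , -0.08398169]), array([ 0.03126297, -0.08514948])]
```

play_rows:
  steps:
    - [[-0.001,0,0],[0,0,0],0.15]
    - [[-0.003,0,0],[0,0,0],0.15]
    - [[-0.004,0,-0.001],[-4,0,0],0.15]
    - [[-0.004,0,-0.002],[-8,0,0],0.15]
    - [[-0.004,0,-0.003],[-10.2,0,0],0.15]
    - [[-0.004,0,-0.003],[-10.2,0,0],0.15]
    - [[-0.003,0,-0.003],[-10.2,0,0],0.15]
    - [[-0.0025,0,-0.003],[-10.2,0,0],0.15]

```text
time: 8.18
ee_pos: [0.4977, 0.0564, 0.1409]
tcp_rot: [0.531, 0.465, 0.533, -0.467]
force: [-0.2, 0.2, 0.2]
width: 0.0492
```

play_rows:
  steps:
    - [[0.0004,0,0],[0,0,0],0.15]
    - [[0.0008,0,0],[0,0,0],0.15]
    - [[0.0012,0,0],[0,0,0],0.15]
    - [[0.0015,0,0],[0,0,0],0.15]
    - [[0.0018,0,0],[0,0,0],0.15]
    - [[0.0021,0,0],[0,0,0],0.15]
    - [[0.0023,0,0],[0,0,0],0.15]
    - [[0.0025,0,0],[0,0,0],0.15]

```text
time: 8.85
ee_pos: [0.499, 0.0563, 0.1401]
tcp_rot: [0.532, 0.465, 0.532, -0.466]
force: [-1.4, 0.3, 8.2]
width: 0.049
```

```bash
python3 -c "
from h import *
mom();rep()"
```

```text
tilt [-1.0e+00 -1.3e-03  3.0e-04] toolM [-0.021  0.047 -0.279] toolF [-8.24 -1.41 -0.44]
t 8.85 p [0.499  0.0563 0.1401] F [-1.44  0.26  8.24] w 0.049 jawyaw 7.65 stack [-0.0001  0.0245]
toolz yaw -82.35 x [-1.2e-03 -5.0e-04 -1.0e+00]
```

play_rows:
  steps:
    - [[-0.0001,0,0],[0.4,0,0.05],0.15]
    - [[-0.0001,-0.0005,0.003],[0.8,0,0.07],0.15]
    - [[-0.0001,-0.0008,0.008],[0.8,0,0.07],0.15]
    - [[-0.0001,-0.0008,0.015],[0.8,0,0.07],0.15]
    - [[-0.0001,-0.0008,0.022],[0.8,0,0.07],0.15]
    - [[-0.0001,-0.0008,0.03],[0.8,0,0.07],0.15]
    - [[-0.0001,-0.0008,0.038],[0.8,0,0.07],0.15]
    - [[-0.0001,-0.0008,0.042],[0.8,0,0.07],0.15]

```text
time: 9.52
ee_pos: [0.5042, 0.0142, 0.1401]
tcp_rot: [0.529, 0.47, 0.529, -0.469]
force: [-0.4, 1.3, 5.3]
width: 0.0491
```

```bash
python3 -c "
from h import *
mom();rep();lk2('s5',205)"
```

```text
tilt [-1.e+00  6.e-04 -2.e-04] toolM [-0.015  0.335 -0.08 ] toolF [-5.33 -0.27 -1.39]
t 9.52 p [0.5042 0.0142 0.1401] F [-0.44  1.34  5.33] w 0.0491 jawyaw 6.83 stack [-0.0006 -0.0179]
toolz yaw -83.17 x [ 6.e-04  2.e-04 -1.e+00]
```

View pics/s5.png

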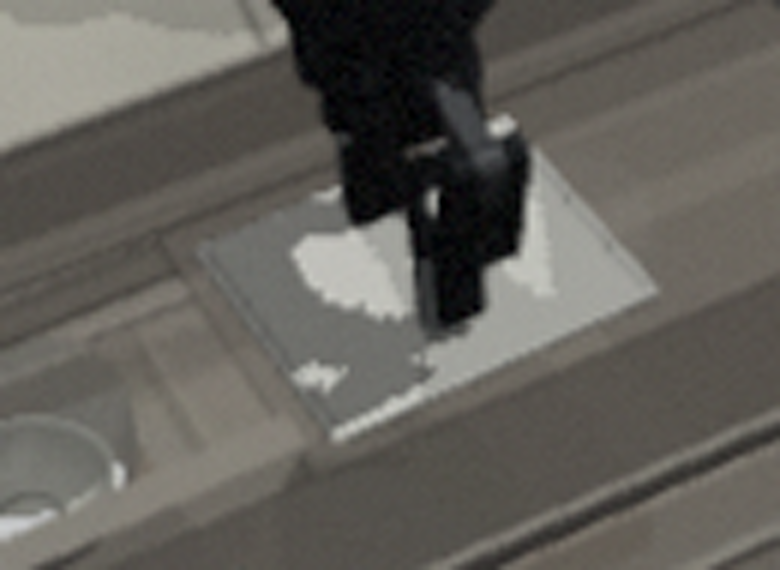

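```bash
python3 -c "
from h import *
f=l2(205)
cov([f(p) for p in [(200,248),(333,441),(658,292)]])
print([RS@(ray('scene',f(p),.140)[:2]-[.0042,.0018]-SC) for p in [(162,233),(190,290),(300,440)]])
"
```

```text
stack-frame corners [[-0.045, -0.076], [0.0526, -0.0752], [0.0488, 0.043]] len 0.0977 0.1183 yaw 0.47 1.86 ctr [ 0.0019 -0.0165] world ctr [0.5065 0.0159]
[array([-0.06070912, -0.08303295]), array([-0.03196257, -0.08578502]), array([ 0.04458626, -0.08289895])]
```

play_rows:
  steps:
    - [[0.0001,-0.0005,0.001],[0.4,0,0],0.15]
    - [[0.0001,-0.001,0.004],[0.8,0,0],0.15]
    - [[0.0001,-0.0012,0.008],[0.8,0,0],0.15]
    - [[0.0001,-0.0012,0.012],[0.8,0,0],0.15]
    - [[0.0001,-0.0012,0.016],[0.8,0,0],0.15]
    - [[0.0001,-0.0012,0.019],[0.8,0,0],0.15]

```text
time: 10.07
ee_pos: [0.5047, -0.0038, 0.1402]
tcp_rot: [0.525, 0.473, 0.526, -0.472]
force: [-1.6, 3.6, 7.7]
width: 0.0494
```

```bash
python3 -c "
from h import *
mom();rep();lk2('s6',190,180)"
```

```text
tilt [-1.0e+00  1.0e-04 -1.9e-03] toolM [ 0.046  0.649 -0.308] toolF [-7.7  -1.2  -3.75]
t 10.07 p [ 0.5047 -0.0038  0.1402] F [-1.59  3.59  7.71] w 0.0494 jawyaw 6.07 stack [-0.0025 -0.0358]
toolz yaw -83.93 x [-1.0e-04  1.9e-03 -1.0e+00]
```

View pics/s6.png

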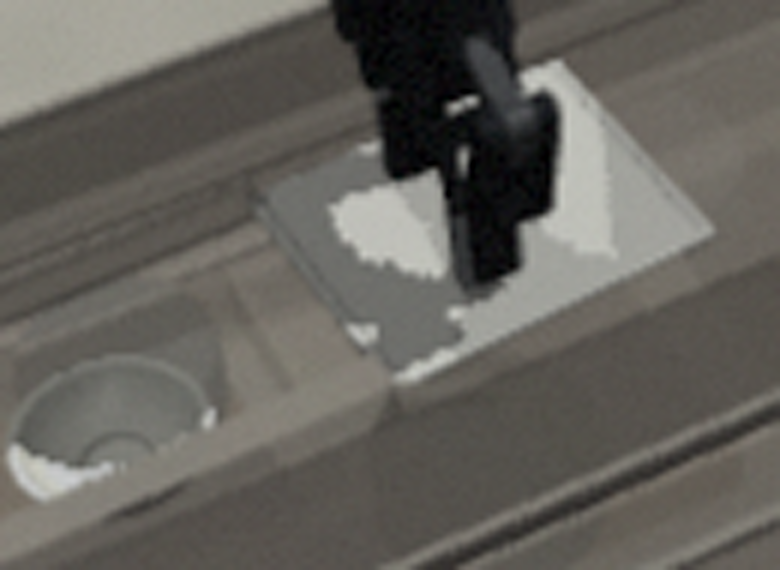

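```bash
python3 -c "
from h import *
f=l2(190,180)
cov([f(p) for p in [(258,190),(392,384),(715,230)]])
for p in [(560,60)]: print(RS@(ray('scene',f(p),.143)[:2]-[.0042,.0018]-SC))
"
```

```text
stack-frame corners [[-0.0495, -0.0854], [0.0489, -0.084], [0.0426, 0.0343]] len 0.0984 0.1184 yaw 0.84 3.05 ctr [-0.0035 -0.0256] world ctr [0.5024 0.0062]
[-0.05444867  0.02878643]
```

play_rows:
  steps:
    - [[0,0,-0.001],[0.5,0,0],0.15]
    - [[0,0,-0.003],[1,0,0],0.15]
    - [[0,0,-0.004],[2,0,0],0.15]
    - [[0,0,-0.004],[3,0,0],0.15]
    - [[0,0,-0.004],[3,0,0],0.15]

```text
time: 10.53
ee_pos: [0.5048, -0.0008, 0.1402]
tcp_rot: [0.513, 0.487, 0.512, -0.487]
force: [-0.4, 0.1, 6.2]
width: 0.0492
```

```bash
python3 -c "
from h import *
mom();rep();lk2('s7',190,180)
i=cv2.imread('pics/s7r.png')[205:250,240:290]
cv2.imwrite('pics/s7c.png',cv2.convertScaleAbs(cv2.resize(i,None,fx=12,fy=12,interpolation=cv2.INTER_CUBIC),alpha=1.8,beta=-60))"
```

```text
tilt [-1.0e+00  7.0e-04  1.3e-03] toolM [-0.017 -0.153 -0.129] toolF [-6.22 -0.38 -0.14]
t 10.53 p [ 0.5048 -0.0008  0.1402] F [-0.39  0.13  6.22] w 0.0492 jawyaw 3.02 stack [-0.002  -0.0328]
toolz yaw -86.98 x [ 7.0e-04 -1.2e-03 -1.0e+00]
```

View pics/s7.png

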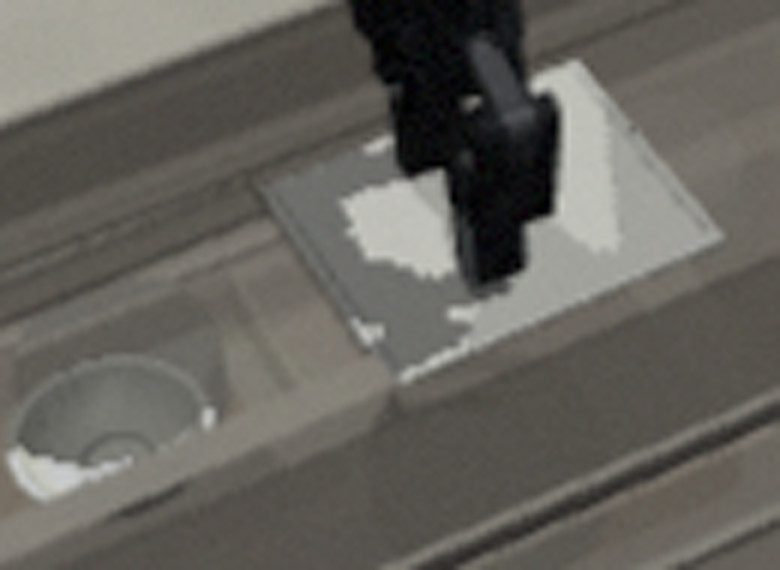

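View pics/s7c.png

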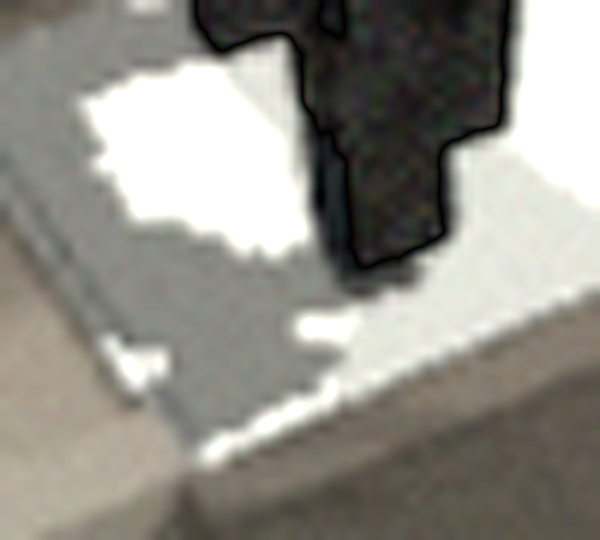

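```bash
python3 -c "
from h import *
f=l2(190,180)
cov([f(p) for p in [(258,186),(395,383),(722,235)]])
print(RS@(ray('scene',f((580,58)),.143)[:2]-[.0042,.0018]-SC))
def pr(x,y,z):
    w=RS.T@np.array([x,y])+SC+[.0042,.0018]; 
    q=proj('scene',[w[0],w[1],z]); return ((q-[190,180]+.5)*6-.5).round(0)
for x in(.045,.052,.059,-.045,-.052,-.059):
  for z in(.140,.150,.153): print(x,z,pr(x,-.085,z))
print('flare',pr(.066,-.055,.146),pr(.066,-.055,.14),pr(.052,-.085,.146))
"
```

```text
stack-frame corners [[-0.0512, -0.0847], [0.049, -0.083], [0.0457, 0.0351]] len 0.1002 0.1182 yaw 0.96 1.6 ctr [-0.0028 -0.0248] world ctr [0.503  0.0071]
[-0.05184848  0.03514758]
0.045 0.14 [384. 383.]
0.045 0.15 [381. 362.]
0.045 0.153 [381. 356.]
0.052 0.14 [394. 398.]
0.052 0.15 [391. 377.]
0.052 0.153 [390. 370.]
0.059 0.14 [404. 413.]
0.059 0.15 [401. 392.]
0.059 0.153 [400. 385.]
-0.045 0.14 [266. 204.]
-0.045 0.15 [262. 183.]
-0.045 0.153 [261. 176.]
-0.052 0.14 [257. 191.]
-0.052 0.15 [253. 170.]
-0.052 0.153 [252. 163.]
-0.059 0.14 [249. 178.]
-0.059 0.15 [245. 157.]
-0.059 0.153 [244. 150.]
flare [501. 377.] [502. 390.] [392. 386.]
```

play_rows:
  steps:
    - [[0.0001,-0.0005,0.001],[0,0,0],0.15]
    - [[0.0001,-0.0008,0.003],[0,0,0],0.15]
    - [[0.0001,-0.0006,0.005],[0,0,0],0.15]
    - [[0.0001,-0.0004,0.008],[0,0,0],0.15]
    - [[0.0001,-0.0003,0.01],[0,0,0],0.15]

```text
time: 11.0
ee_pos: [0.5051, -0.0103, 0.1401]
tcp_rot: [0.513, 0.487, 0.513, -0.486]
force: [0.2, 1.5, 6.4]
width: 0.0492
```

```bash
python3 -c "
from h import *
mom();rep();lk2('s8',190,180)"
```

```text
tilt [-1.e+00  9.e-04 -4.e-04] toolM [-0.001  0.335 -0.131] toolF [-6.42  0.33 -1.46]
t 11.0 p [ 0.5051 -0.0103  0.1401] F [0.25 1.47 6.42] w 0.0492 jawyaw 3.06 stack [-0.003  -0.0423]
toolz yaw -86.94 x [ 9.e-04  5.e-04 -1.e+00]
```

View pics/s8.png

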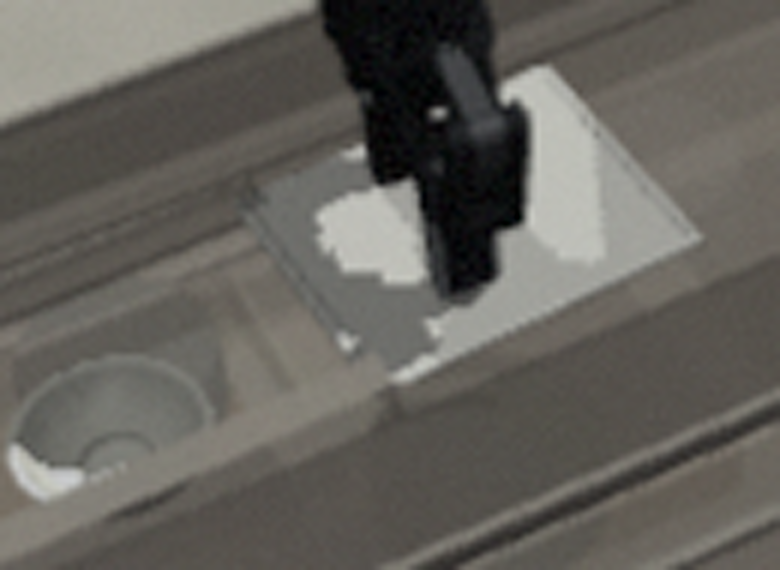

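```bash
cat >> h.py <<'E'
def back(pl,pr,nl=None,nr=None,z=.143):
    g=lambda p:RS@(ray('scene',p,z)[:2]-[.0042,.0018]-SC)
    a,b=g(pl),g(pr); d=b-a; print('back',a.round(4),b.round(4),'yaw',np.degrees(np.arctan2(d[1],d[0])).round(2),'len',np.linalg.norm(d).round(4),'ctr x,y est',((a+b)/2+[0,-.06]).round(4))
    if nl is not None:
        a,b=g(nl),g(nr); d=b-a; print('nose',a.round(4),b.round(4),'yaw',np.degrees(np.arctan2(d[1],d[0])).round(2))
E
python3 -c "
from h import *
f=l2(190,180)
back(f((548,65)),f((703,238)),f((245,212)),f((340,350)))
g=lambda p:RS@(ray('scene',f(p),.143)[:2]-[.0042,.0018]-SC)
print(g((420,372)),g((703,238)))
"
```

```text
back [-0.0543  0.0241] [0.0437 0.0292] yaw 2.97 len 0.0982 ctr x,y est [-0.0053 -0.0334]
nose [-0.0424 -0.0931] [ 0.028  -0.0918] yaw 1.05
[ 0.04885429 -0.07440729] [0.04370685 0.02918269]
```

play_rows:
  steps:
    - [[0.0001,0.0004,0.0005],[0.6,0,0],0.15]
    - [[0.0001,0.001,0.001],[1.3,0,0],0.15]
    - [[0.0001,0.0016,0.002],[2,0,0],0.15]
    - [[0.0001,0.0022,0.003],[2.7,0,0],0.15]
    - [[0.0001,0.0024,0.004],[2.7,0,0],0.15]

```text
time: 11.47
ee_pos: [0.5077, -0.0141, 0.1402]
tcp_rot: [0.502, 0.499, 0.501, -0.498]
force: [-1.6, 1.3, 6.5]
width: 0.0491
```

```bash
python3 -c "
from h import *
mom();rep();lk2('s9',190,180)"
```

```text
tilt [-1.e+00  8.e-04 -5.e-04] toolM [ 0.045  0.412 -0.314] toolF [-6.53 -1.57 -1.36]
t 11.47 p [ 0.5077 -0.0141  0.1402] F [-1.59  1.35  6.53] w 0.0491 jawyaw 0.34 stack [-0.0009 -0.0464]
toolz yaw -89.66 x [ 8.e-04  5.e-04 -1.e+00]
```

View pics/s9.png

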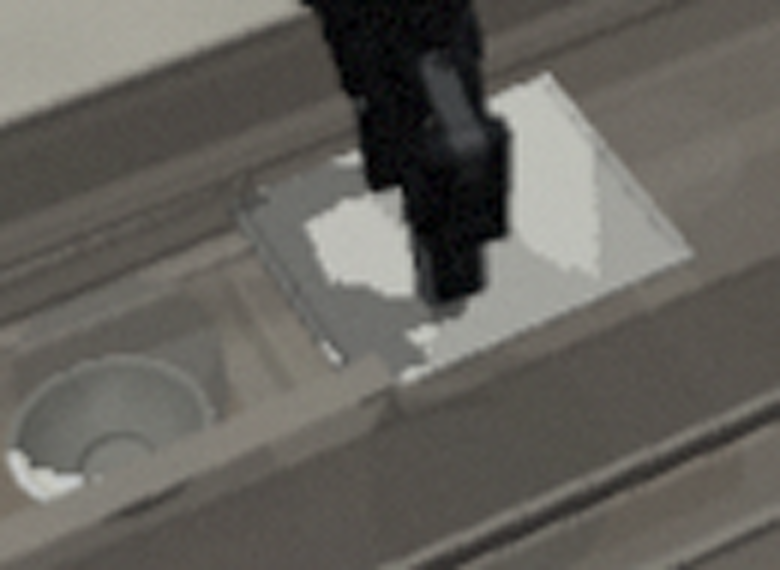

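```bash
python3 -c "
from h import *
f=l2(190,180)
back(f((548,74)),f((694,253)),f((238,213)),f((332,358)))
g=lambda p:RS@(ray('scene',f(p),.143)[:2]-[.0042,.0018]-SC)
print(g((410,379)),g((694,253)))
"
```

```text
back [-0.0503  0.022 ] [0.048  0.0234] yaw 0.81 len 0.0984 ctr x,y est [-0.0012 -0.0373]
nose [-0.0431 -0.0953] [ 0.0297 -0.0954] yaw -0.08
[ 0.04986378 -0.07831202] [0.04801881 0.02340065]
```

play_rows:
  steps:
    - [[0,0.0003,0.002],[0.3,0,0],0.15]
    - [[0,0.0006,0.004],[0.6,0,0],0.15]
    - [[0,0.0009,0.007],[0.6,0,0],0.15]
    - [[0,0.0013,0.01],[0.6,0,0],0.15]
    - [[0,0.0017,0.013],[0.6,0,0],0.15]
    - [[0,0.002,0.015],[0.6,0,0],0.15]

```text
time: 12.02
ee_pos: [0.5098, -0.0292, 0.1401]
tcp_rot: [0.499, 0.501, 0.499, -0.501]
force: [-0.3, 1.2, 8.0]
width: 0.0489
```

```bash
python3 -c "
from h import *
mom();rep();lk2('s10',170,180)"
```

```text
tilt [-1.e+00  9.e-04 -4.e-04] toolM [-0.011  0.356 -0.178] toolF [-7.95 -0.28 -1.2 ]
t 12.02 p [ 0.5098 -0.0292  0.1401] F [-0.29  1.2   7.95] w 0.0489 jawyaw -0.24 stack [-0.0009 -0.0617]
toolz yaw -90.24 x [ 9.e-04  4.e-04 -1.e+00]
```

View pics/s10.png

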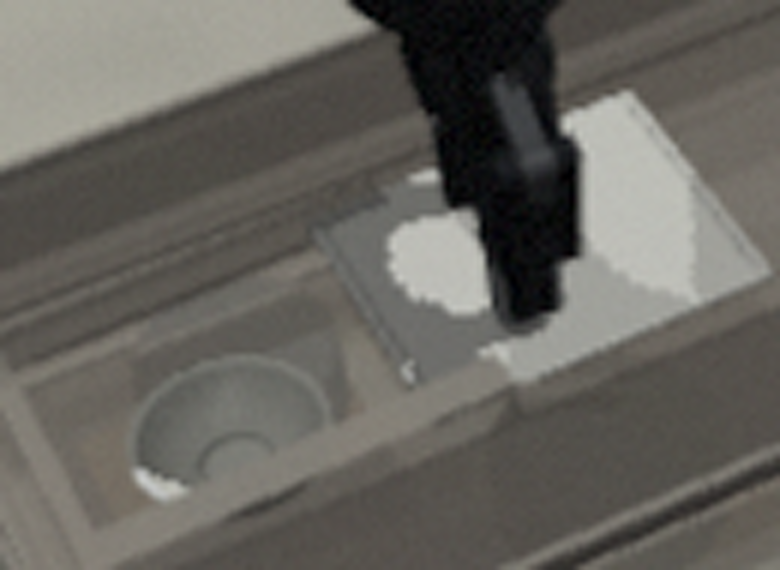

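```bash
python3 -c "
from h import *
f=l2(170,180)
back(f((630,91)),f((770,270)),f((320,235)),f((408,378)))
g=lambda p:RS@(ray('scene',f(p),.143)[:2]-[.0042,.0018]-SC)
print(g((520,383)))
"
```

```text
back [-0.0494  0.007 ] [0.0474 0.0076] yaw 0.35 len 0.0968 ctr x,y est [-0.001  -0.0527]
nose [-0.0402 -0.1098] [ 0.0303 -0.1105] yaw -0.58
[ 0.04976536 -0.0816705 ]
```

play_rows:
  steps:
    - [[0,0.0003,0.002],[0,0,0],0.15]
    - [[0,0.0007,0.005],[0,0,0],0.15]
    - [[0,0.0011,0.008],[0,0,0],0.15]
    - [[0,0.0015,0.011],[0,0,0],0.15]
    - [[0,0.002,0.014],[0,0,0],0.15]
    - [[0,0.0024,0.017],[0,0,0],0.15]
    - [[0,0.0029,0.02],[0,0,0],0.15]

```text
time: 12.65
ee_pos: [0.5126, -0.0492, 0.1401]
tcp_rot: [0.499, 0.501, 0.499, -0.501]
force: [-1.2, 1.6, 7.5]
width: 0.0491
```

```bash
python3 -c "
from h import *
mom();rep()"
```

```text
tilt [-1.e+00  8.e-04 -4.e-04] toolM [ 0.017  0.353 -0.211] toolF [-7.46 -1.16 -1.55]
t 12.65 p [ 0.5126 -0.0492  0.1401] F [-1.16  1.56  7.46] w 0.0491 jawyaw -0.24 stack [-0.0008 -0.0818]
toolz yaw -90.24 x [ 8.e-04  4.e-04 -1.e+00]
```

play_rows:
  steps:
    - [[0,0.0003,0.002],[0,0,0],0.15]
    - [[0,0.0006,0.004],[0,0,0],0.15]
    - [[0,0.0009,0.006],[0,0,0],0.15]
    - [[0,0.0011,0.008],[0,0,0],0.15]

```text
time: 12.98
ee_pos: [0.5136, -0.0572, 0.1401]
tcp_rot: [0.499, 0.501, 0.499, -0.501]
force: [-0.8, 1.3, 6.8]
width: 0.0493
```

```bash
python3 -c "
from h import *
mom();rep();lk2('s11',160,180)"
```

```text
tilt [-1.e+00  8.e-04 -3.e-04] toolM [ 0.061  0.302 -0.149] toolF [-6.81 -0.78 -1.27]
t 12.98 p [ 0.5136 -0.0572  0.1401] F [-0.78  1.27  6.81] w 0.0493 jawyaw -0.24 stack [-0.0008 -0.0899]
toolz yaw -90.24 x [ 8.e-04  3.e-04 -1.e+00]
```

View pics/s11.png

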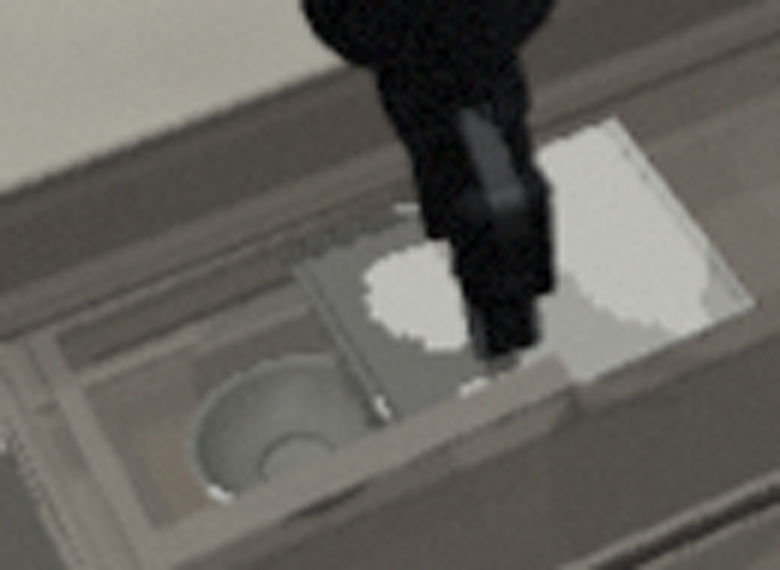

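play_rows:
  steps:
    - [[0,0.0003,0.002],[0,0,0],0.15]
    - [[0,0.0006,0.004],[0,0,0],0.15]
    - [[0,0.0008,0.006],[0,0,0],0.15]
    - [[0,0.0011,0.008],[0,0,0],0.15]
    - [[0,0.0014,0.01],[0,0,0],0.15]

```text
time: 13.45
ee_pos: [0.5145, -0.0673, 0.1398]
tcp_rot: [-0.499, -0.501, -0.499, 0.501]
force: [0.0, 1.0, 5.9]
width: 0.0489
```

```bash
python3 -c "
from h import *
f=l2(160,180)
back(f((612,120)),f((755,302)),f((295,265)),f((380,415)))
mom();rep()"
```

```text
back [-0.0502 -0.0219] [ 0.0474 -0.0195] yaw 1.43 len 0.0976 ctr x,y est [-0.0014 -0.0807]
nose [-0.0418 -0.1383] [ 0.0303 -0.1397] yaw -1.07
tilt [-1.e+00 -2.e-04 -1.e-04] toolM [ 0.043  0.28  -0.236] toolF [-5.9   0.02 -1.03]
t 13.45 p [ 0.5145 -0.0673  0.1398] F [0.02 1.03 5.9 ] w 0.0489 jawyaw -0.25 stack [-0.0013 -0.1   ]
toolz yaw -90.25 x [-2.e-04  1.e-04 -1.e+00]
```

play_rows:
  steps:
    - [[0.0001,0.0003,0.002],[0,0,0],0.15]
    - [[0.0002,0.0006,0.004],[0,0,0],0.15]
    - [[0.0003,0.0008,0.006],[0,0,0],0.15]
    - [[0.0004,0.0011,0.008],[0,0,0],0.15]
    - [[0.0005,0.0014,0.01],[0,0,0],0.15]

```text
time: 13.87
ee_pos: [0.5159, -0.0773, 0.1394]
tcp_rot: [-0.499, -0.501, -0.499, 0.501]
force: [-1.3, 1.4, 7.8]
width: 0.0488
```

```bash
python3 -c "
from h import *
mom();rep();lk2('s12',150,180)"
```

```text
tilt [-1.e+00 -2.e-04 -2.e-04] toolM [-0.025  0.299 -0.403] toolF [-7.78 -1.34 -1.38]
t 13.87 p [ 0.5159 -0.0773  0.1394] F [-1.33  1.39  7.79] w 0.0488 jawyaw -0.24 stack [-0.0013 -0.1101]
toolz yaw -90.24 x [-2.e-04  2.e-04 -1.e+00]
```

View pics/s12.png

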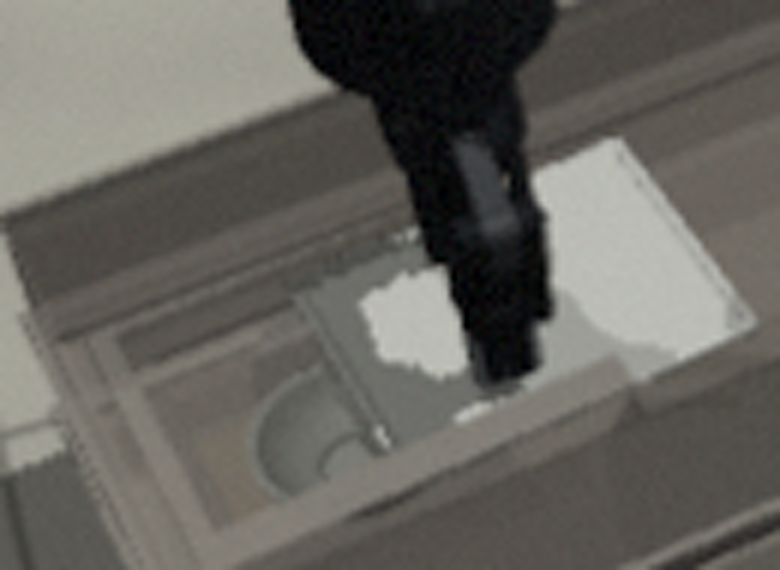

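play_rows:
  steps:
    - [[0.0001,0.0004,0.002],[0,0,0],0.15]
    - [[0.0002,0.0008,0.0045],[0,0,0],0.15]
    - [[0.0003,0.0012,0.007],[0,0,0],0.15]
    - [[0.0004,0.0015,0.0095],[0,0,0],0.15]
    - [[0.0005,0.0018,0.012],[0,0,0],0.15]
    - [[0.0006,0.0021,0.0145],[0,0,0],0.15]

```text
time: 14.42
ee_pos: [0.5179, -0.0918, 0.139]
tcp_rot: [-0.499, -0.501, -0.499, 0.501]
force: [-1.4, 1.8, 7.6]
width: 0.0489
```

```bash
python3 -c "
from h import *
f=l2(150,180)
back(f((617,138)),f((755,320)))
mom();rep()"
```

```text
back [-0.0517 -0.0415] [ 0.0445 -0.0393] yaw 1.3 len 0.0963 ctr x,y est [-0.0036 -0.1004]
tilt [-1.e+00 -2.e-04 -0.e+00] toolM [ 0.058  0.295 -0.458] toolF [-7.6 -1.4 -1.8]
t 14.42 p [ 0.5179 -0.0918  0.139 ] F [-1.4  1.8  7.6] w 0.0489 jawyaw -0.24 stack [-0.0012 -0.1248]
toolz yaw -90.24 x [-2.e-04  1.e-04 -1.e+00]
```

play_rows:
  steps:
    - [[0.0001,0.0004,0.002],[0.2,0,0],0.15]
    - [[0.0002,0.0008,0.0045],[0.5,0,0],0.15]
    - [[0.0003,0.0012,0.007],[0.5,0,0],0.15]
    - [[0.0004,0.0015,0.0095],[0.5,0,0],0.15]
    - [[0.0005,0.0018,0.012],[0.5,0,0],0.15]
    - [[0.0006,0.0021,0.0145],[0.5,0,0],0.15]

```text
time: 14.92
ee_pos: [0.52, -0.1063, 0.1385]
tcp_rot: [0.497, 0.503, 0.497, -0.503]
force: [-1.0, 2.1, 8.3]
width: 0.0491
```

```bash
python3 -c "
from h import *
mom();rep();lk2('s13',140,185)"
```

```text
tilt [-1.e+00 -0.e+00 -1.e-04] toolM [ 0.001  0.365 -0.439] toolF [-8.34 -1.02 -2.1 ]
t 14.92 p [ 0.52   -0.1063  0.1385] F [-0.99  2.11  8.34] w 0.0491 jawyaw -0.74 stack [-0.0011 -0.1394]
toolz yaw -90.74 x [-0.e+00  1.e-04 -1.e+00]
```

View pics/s13.png

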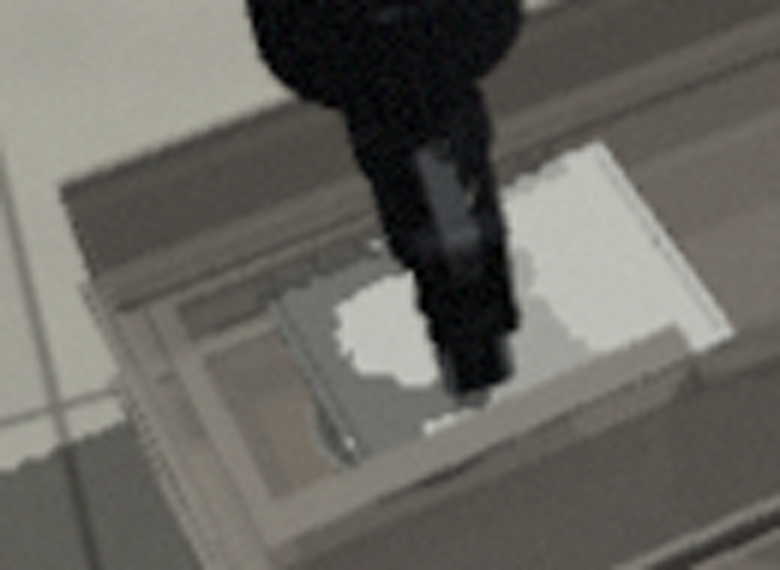

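play_rows:
  steps:
    - [[0.0001,0.0003,0.002],[0.2,0,0],0.15]
    - [[0.0001,0.0006,0.0045],[0.2,0,0],0.15]
    - [[0.0002,0.001,0.007],[0.2,0,0],0.15]
    - [[0.0003,0.0014,0.0095],[0.2,0,0],0.15]
    - [[0.0004,0.0017,0.012],[0.2,0,0],0.15]
    - [[0.0005,0.0021,0.0145],[0.2,0,0],0.15]

```text
time: 15.47
ee_pos: [0.522, -0.1209, 0.1381]
tcp_rot: [0.496, 0.504, 0.496, -0.504]
force: [-0.5, 2.1, 8.5]
width: 0.0487
```

```bash
python3 -c "
from h import *
mom();rep()"
```

```text
tilt [-1.e+00  1.e-04  0.e+00] toolM [ 0.043  0.318 -0.483] toolF [-8.52 -0.56 -2.12]
t 15.47 p [ 0.522  -0.1209  0.1381] F [-0.52  2.13  8.52] w 0.0487 jawyaw -0.94 stack [-0.0011 -0.1541]
toolz yaw -90.94 x [ 1.e-04 -0.e+00 -1.e+00]
```

play_rows:
  steps:
    - [[0,0.0002,0.0015],[0,0,0],0.15]
    - [[0.0001,0.0004,0.003],[0,0,0],0.15]
    - [[0.0001,0.0006,0.0045],[0,0,0],0.15]
    - [[0.0002,0.0008,0.006],[0,0,0],0.15]
    - [[0.0002,0.001,0.007],[0,0,0],0.15]
    - [[0.0002,0.0011,0.008],[0,0,0],0.15]

```text
time: 15.97
ee_pos: [0.5228, -0.1288, 0.1378]
tcp_rot: [-0.496, -0.504, -0.496, 0.504]
force: [-1.1, 1.3, 7.4]
width: 0.0493
```

```bash
python3 -c "
from h import *
mom();rep();lk2('s14',140,185)"
```

```text
tilt [-1.e+00 -2.e-04  0.e+00] toolM [ 0.014  0.344 -0.514] toolF [-7.45 -1.13 -1.32]
t 15.97 p [ 0.5228 -0.1288  0.1378] F [-1.1   1.34  7.45] w 0.0493 jawyaw -0.94 stack [-0.0013 -0.1621]
toolz yaw -90.94 x [-2.e-04  0.e+00 -1.e+00]
```

View pics/s14.png

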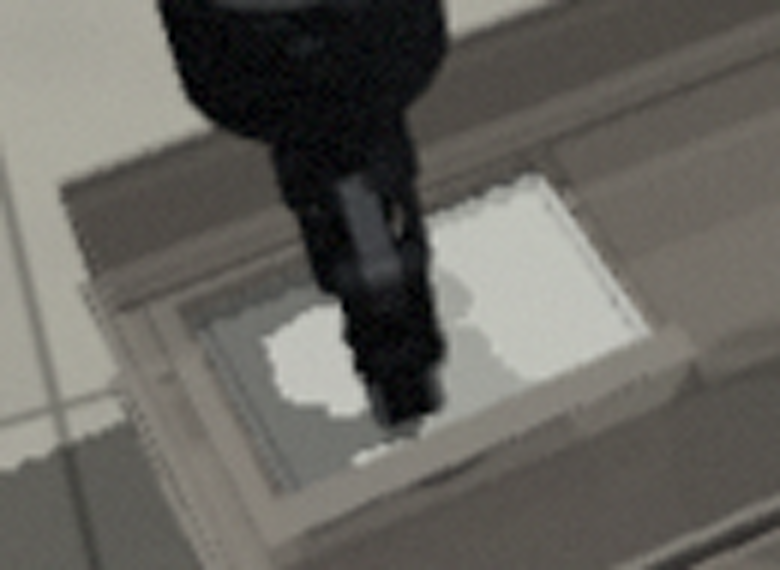

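Nearly home: the nose (200,330)–(285,490) is just short of the stop. I'll creep on until the drag force rises.

play_rows:
  steps:
    - [[0,0.0002,0.0012],[0,0,0],0.15]
    - [[0.0001,0.0003,0.0024],[0,0,0],0.15]
    - [[0.0001,0.0005,0.0036],[0,0,0],0.15]

```text
time: 16.27
ee_pos: [0.5232, -0.1322, 0.1376]
tcp_rot: [0.496, 0.504, 0.496, -0.504]
force: [-1.3, 2.8, 7.2]
width: 0.049
```

play_rows:
  steps:
    - [[0,0.0001,0.0008],[0,0,0],0.15]
    - [[0,0.0002,0.0016],[0,0,0],0.15]
    - [[0,0.0003,0.0024],[0,0,0],0.15]

```text
time: 16.52
ee_pos: [0.5236, -0.1342, 0.1376]
tcp_rot: [0.496, 0.504, 0.496, -0.504]
force: [-0.6, 3.0, 6.9]
width: 0.0489
```

```bash
python3 -c "
from h import *
mom();rep();lk2('s15',140,185)"
```

```text
tilt [-1.0e+00  2.0e-04 -1.4e-03] toolM [ 0.106  0.721 -0.299] toolF [-6.9  -0.69 -2.99]
t 16.52 p [ 0.5236 -0.1342  0.1376] F [-0.64  2.99  6.9 ] w 0.0489 jawyaw -0.93 stack [-0.0012 -0.1676]
toolz yaw -90.93 x [ 2.0e-04  1.4e-03 -1.0e+00]
```

View pics/s15.png

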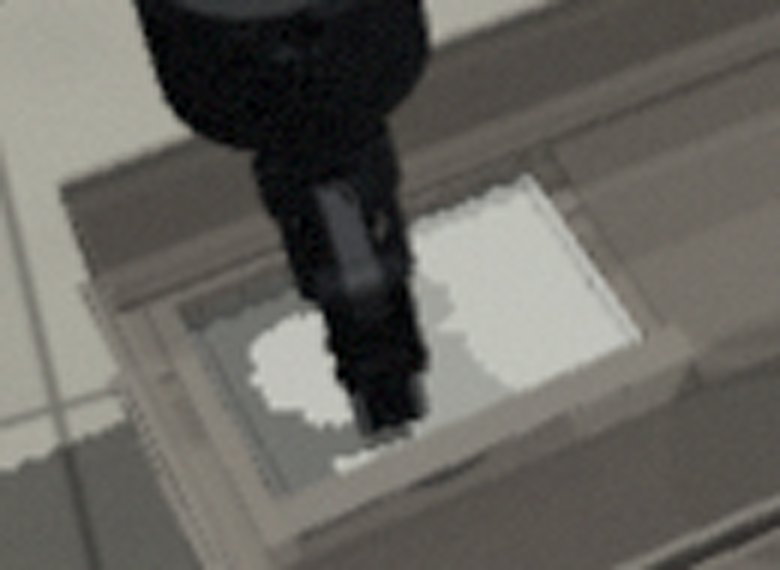

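play_rows:
  steps:
    - [[0.0001,0.0001,0.001],[0,0,0],0.15]
    - [[0.0001,0.0003,0.002],[0,0,0],0.15]
    - [[0.0001,0.0004,0.003],[0,0,0],0.15]
    - [[0.0001,0.0005,0.004],[0,0,0],0.15]

```text
time: 16.9
ee_pos: [0.5242, -0.1383, 0.1375]
tcp_rot: [0.496, 0.504, 0.496, -0.504]
force: [-1.6, 2.1, 6.8]
width: 0.049
```

```bash
python3 -c "
from h import *
mom();rep();lk2('s16',140,185)
a=cv2.imread('pics/s15.png').astype(int);b=cv2.imread('pics/s16.png').astype(int)"
```

```text
tilt [-1.0e+00  3.0e-04 -1.3e-03] toolM [ 0.108  0.606 -0.261] toolF [-6.82 -1.67 -2.12]
t 16.9 p [ 0.5242 -0.1383  0.1375] F [-1.64  2.14  6.82] w 0.049 jawyaw -0.93 stack [-0.0013 -0.1717]
toolz yaw -90.93 x [ 4.0e-04  1.3e-03 -1.0e+00]
```

View pics/s16.png

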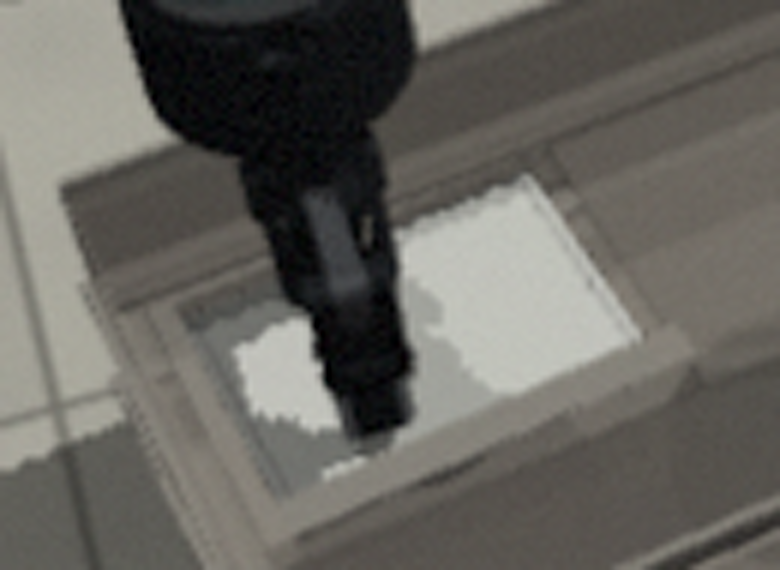

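```bash
python3 -c "
from h import *
f=l2(140,185)
back(f((528,177)),f((640,338)))
"
```

```text
back [-0.0473 -0.097 ] [ 0.0347 -0.095 ] yaw 1.39 len 0.0821 ctr x,y est [-0.0063 -0.156 ]
```

play_rows:
  steps:
    - [[-0.0005,0,0],[0,0,0],0.15]
    - [[-0.001,0,0],[0,0,0],0.15]
    - [[-0.002,0,0],[0,0,0],0.15]
    - [[-0.005,0,0],[0,0,0],0.15]
    - [[-0.012,0,0],[0,0,0],0.15]
    - [[-0.025,0,0],[0,0,0],0.15]
    - [[-0.045,0,0],[0,0,0],0.15]
    - [[-0.07,0,0],[0,0,0],0.15]

```text
time: 17.62
ee_pos: [0.5218, -0.1384, 0.2054]
tcp_rot: [-0.494, -0.503, -0.498, 0.505]
force: [0.4, -1.1, -0.8]
width: 0.0492
```

play_rows:
  steps:
    - [[-0.02,0,0.04],[0,0,0],0.15]
    - [[-0.03,0,0.08],[0,0,0],0.15]
    - [[-0.03,-0.04,0.12],[0,0,0],0.15]
    - [[-0.03,-0.06,0.16],[0,0,0],0.15]
    - [[-0.03,-0.08,0.2],[0,0,0],0.15]
    - [[-0.03,-0.1,0.23],[0,0,0],0.15]
    - [[-0.03,-0.1,0.25],[0,0,0],0.15]
    - [[-0.03,-0.1,0.25],[0,0,0],0.15]

```text
time: 18.28
ee_pos: [0.4173, -0.3931, 0.2368]
tcp_rot: [-0.495, -0.504, -0.494, 0.507]
force: [1.4, -0.2, -0.4]
width: 0.0493
```

```bash
python3 -c "
from h import *
from cell import eyes
rep()
i=eyes.grab_frame('top')['img'];cv2.imwrite('pics/t17r.png',i)
cv2.imwrite('pics/t17.png',cv2.convertScaleAbs(cv2.resize(i[130:245,370:495],None,fx=5,fy=5,interpolation=cv2.INTER_CUBIC),alpha=1.3,beta=-20))
lk2('s17',140,185)"
```

```text
t 18.28 p [ 0.4173 -0.3931  0.2368] F [ 1.42 -0.2  -0.36] w 0.0493 jawyaw -1.32 stack [-0.1413 -0.4099]
toolz yaw -91.32 x [-0.0018 -0.0044 -1.    ]
```

View pics/t17.png

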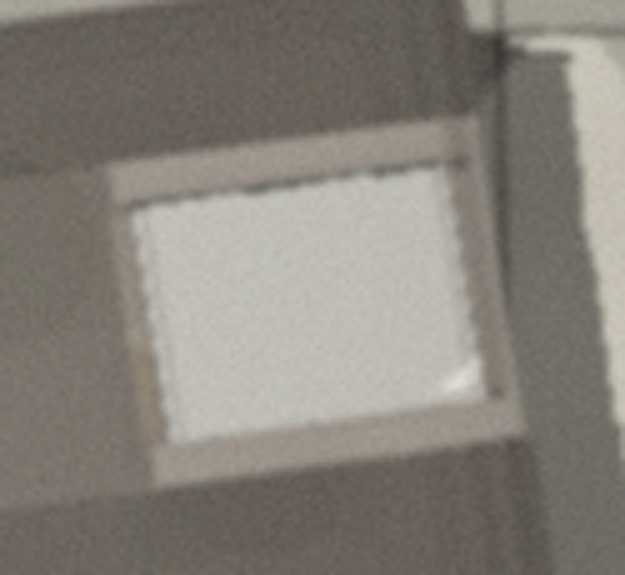

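View pics/s17.png

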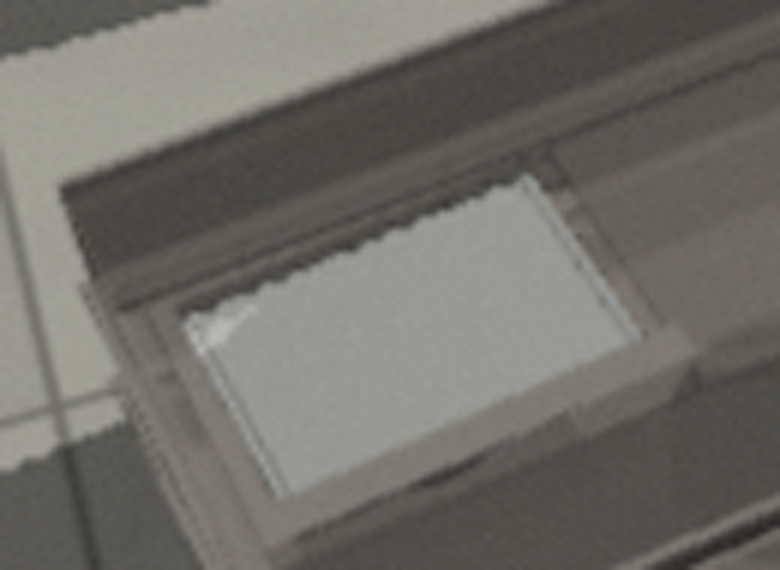

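View pics/t17r.png

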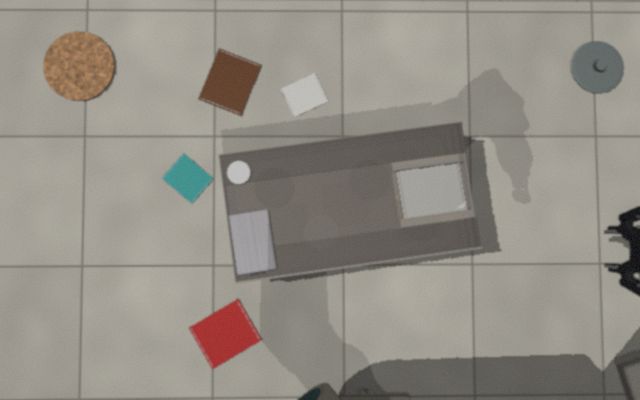

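```bash
python3 -c "
from h import *
T=lambda p:(np.array(p)+.5)/5-.5+[370,130]
for a,b,z in [((133,210),(168,440),.1427),((445,165),(487,400),.139)]:
    A,B=[RS@(ray('top',T(p),z)[:2]-SC) for p in(a,b)]; d=A-B; print(A.round(4),B.round(4),np.degrees(np.arctan2(d[1],d[0])).round(2))
"
```

```text
[ 0.0429 -0.0925] [-0.0437 -0.0931] 0.33
[ 0.0441 -0.2121] [-0.0453 -0.2144] 1.47
```

```bash
python3 -c "
from h import *
def pr(c,x,y,z,o,s):
    w=RS.T@np.array([x,y])+SC+(np.array([.0042,.0018]) if c=='scene' else 0); q=proj(c,[w[0],w[1],z]); return ((q-o+.5)*s-.5).round(0)
for x in(.044,-.044):
  for z in(.136,.139,.149): print(x,z,'top',pr('top',x,-.215,z,[370,130],5),'scene',pr('scene',x,-.215,z,[140,185],6))
a=cv2.imread('pics/t17r.png');b=cv2.imread('pics/top0.png')
f=lambda i:cv2.convertScaleAbs(cv2.resize(i[155:220,440:485],None,fx=8,fy=8,interpolation=cv2.INTER_CUBIC),alpha=2,beta=-90)
cv2.imwrite('pics/cmp.png',np.hstack([f(b),f(a)]))
"
```

```text
0.044 0.136 top [450. 165.] scene [284. 531.]
0.044 0.139 top [453. 164.] scene [282. 524.]
0.044 0.149 top [461. 161.] scene [276. 503.]
-0.044 0.136 top [486. 397.] scene [185. 337.]
-0.044 0.139 top [488. 396.] scene [183. 331.]
-0.044 0.149 top [496. 396.] scene [176. 309.]
```

View pics/cmp.png

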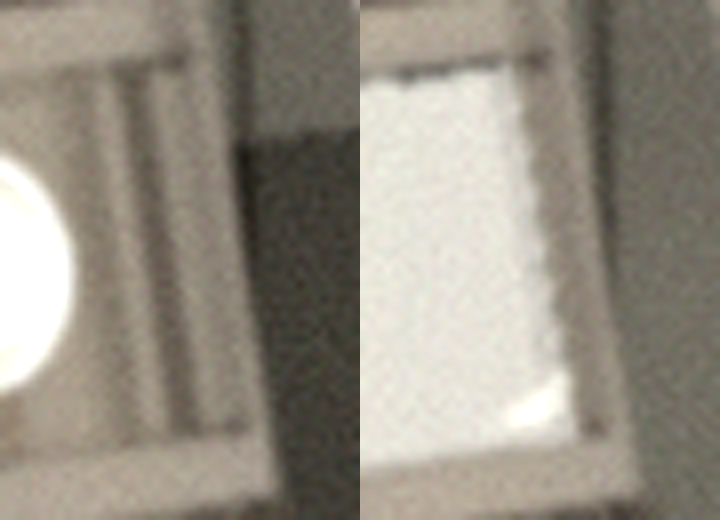

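```bash
python3 -c "
from cell import arm
print(arm.close_job())"
```

```text
the job is handed in; nothing more can be done
None
```

The cover is in the channels under both lips and against the end stop, with the dish still inside the compartment. I handed the job in at about 18 s of the 72 s allowed. The hand-in gives no verdict, so the result below rests on my own checks.

**How it went:** I pressed on the cover's top with two tips about 49 mm apart. I squared it up from about 16° off and dragged it along the stack's -y. The highest wrist reading between moves was 8.5 N, so the press looked well under the 20 N limit, though I could not see the force within each move. The floor sloped about 2° down towards the stop. At the stop I pushed on about 4 mm more and the cover did not move. I then lifted off and moved the arm clear.

**Final checks:**
- **Position:** measured from the top camera, the cover's centre is at stack y ≈ -153 mm and x ≈ 0. That is 2 mm short of home, within the camera error of about 2 mm. The picture shows the nose covering the stop's dark front face along its whole width, and the drag force rose there.
- **Squareness:** the edges read between 0.3° and 1.5° depending on the edge and the camera. The limit is about 2.6°.
- **Tin, jar and dish:** the tin and jar look unmoved in the picture. I could not see the dish under the closed cover at the end, but nothing touched it.

**What went wrong on the way:**
- The first turn mostly slipped because only one tip was carrying load, and levelling the tool fixed that.
- The +x nose corner caught once at the mouth. I backed off, turned the cover and shifted it to free it.
- The two cameras disagree by about 4 mm, so I judged the cover's position relative to the stack within one view.

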